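# Zero the coffee mill's dial and hold the spread retaining clip at the shaft groove

## Task

The coffee mill on the ledge is open for service: first turn its grind dial until the pointer stands at the zero mark. Then take the spreading pliers, put their tips between the lugs of the spring clip, squeeze to spread it, lift it off its wooden block and slide it down over the mill's shaft to the groove. Finish still holding: the pliers squeezed, the clip spread, level with the groove around the shaft and carried by the pliers alone; handle the clip only with the pliers and leave the other things where they are.

Things in the scene. Friction and masses are not known exactly. Their poses are not given: they have to be found in the camera images.
- mill: Low white housing of a coffee mill, fixed, 140 x 210 x 47 mm (x, y, z); origin at the centre of its underside, z up. A grooved steel shaft stands at (0, -50) mm and a dial at (0, +50) mm of its frame, both on the top face.
- groove (a point): Middle of the groove, on the axis of the upright shaft, 72 mm above the ledge. The shaft is 28 mm in diameter; the groove is 10 mm high (67 to 77 mm above the ledge) and 23 mm in diameter. Below it is a hub 34 mm in diameter and 20 mm high standing on the housing's top (47 mm above the ledge).
- shaft_top (a point): Top of the shaft, on its axis, 109 mm above the ledge. The top 9 mm taper from 28 to 16 mm in diameter.
- dial (a joint): Angle of the grind dial, rad, positive anticlockwise seen from above, range -1.5 to 1.5; it starts between 0.4 and 1.2. At 0 the steel pointer (at the -x side of the knob) stands at the long zero mark, on the -x side of the mill's top. Stiff: it stays where it is left (about 0.05 N m to turn).
- dial_grip (a point): Where to grip the dial from above: on its axis, 34 mm above the mill's top (81 mm above the ledge), 2 mm under the top of its black grip bar. The bar is 12 mm wide, 46 mm long and 28 mm high and lies along the pointer, i.e. along this point's x axis; under it is a disc 50 mm in diameter whose top is 9 mm above the mill's top.
- stand: Fixed steel stand that holds the pliers: base plate 70 x 90 x 6 mm, on it an upright pocket 11 x 35 mm (x, y) inside, floor 6 mm and rim 54 mm above the ledge. Origin under its centre.
- pliers: Spreading (circlip) pliers, about 140 g, 150 mm tall, upright, handles up, in the stand's pocket: lift straight up 60 mm to clear it (140 mm to pass over the mill). Origin at the lowest point, between the tips; z up; handles and tips move along y; both sides are alike, so a half turn about z changes nothing. The levers do not cross: squeezing the handles together spreads the tips.
- pliers_pivot (a point): The pliers' pivot, 85 mm above their origin. Each lever turns 0.25 rad about it to a stop: handles flared at rest (65 mm over their outsides at the top), parallel when fully squeezed (34 mm over their outsides). A spring opens them: about 7 N on each handle at rest, 12 N squeezed, 18 N with the clip.
- pliers_tips (a point): Between the two tips, 3 mm above the pliers' origin. Each tip: a pin (6 x 8 mm in x, y; 16 mm long) between a foot below (8 x 10 x 2 mm) and a jaw (10 x 8 mm). At rest pins 5 mm either side, leaning; feet reach 10 mm out, tops level with this  lower them to 5 mm below the clip. Squeezed: pins 24.5 mm either side, upright, foot tops 4 mm, jaw undersides 20 mm above this point.
- pliers_grip (a point): Where to grip the handles from above, closing along the pliers' y: midway between them, 130 mm above the pliers' origin. The handles are 18 mm wide in x and end 19 mm above this point. Pads closed to about 61 mm apart carry the pliers with the tips hardly spread. As they are squeezed, the pliers slip up to 10 mm down between the pads; the long pins allow for that.
- jaw_left (a joint): Turn of one lever of the pliers, rad: 0 at rest, 0.25 fully squeezed; the other lever does the same.
- rest: Fixed wooden block under the clip, 90 x 76 mm (x, y), 30 mm high; origin on the ledge under the clip's centre. It reaches from 42 mm behind to 48 mm in front (+x) of it. A trough along y, 22 mm deep, from 21 to 40 mm in front, runs under the notches of the clip's lugs: the feet of the pliers have room there, also while they spread.
- clip: Spring retaining clip (snap ring) of steel strip, 26 g, 4 mm thick (lugs 6 mm), 80 mm long, lying flat on the wooden block. Origin on the underside at the ring's centre, z up, x towards the gap with the two lugs. The ring is 25 mm inside at rest; a round tail 30 mm behind the centre is the spring hinge of its two halves.
- clip_gap (a point): Midway between the clip's two lugs, 31 mm in front (+x) of the ring's centre, at half thickness. Each lug has a notch facing this point: bottom 17 mm away in y, between rounded prongs (reaching in to 13 mm, 14 mm apart in x). Plier pins go in the notches, feet below the lugs, to push them apart; spread, the notches are 4 mm nearer the centre in x and 28 mm either side.
- clip_center (a point): Centre of the clip's ring, at half its thickness (2 mm above its underside).
- clip_left (a joint): Turn of one half of the clip about its tail, rad: 0 at rest (the ring is too small for the shaft), about 0.19 when the pliers are fully squeezed (the ring then clears the shaft by about 2 mm all round; at less than about 0.1 it does not pass). The other half does the same.
- bowl: Grey plastic cereal bowl, 136 mm in diameter, 55 mm high; origin under its centre. Leave it alone.
- tumbler: Glass tumbler, 72 mm in diameter, 100 mm high; origin under its centre. Leave it alone.
- honey_pot: Closed white ceramic honey pot, 82 mm in diameter, 92 mm high; origin under its centre. Leave it alone.
- strainer: Steel tea strainer, cup 72 mm in diameter and 32 mm high with a flat handle reaching 143 mm to -x; origin under the cup's centre. Leave it alone.
- mug: White ceramic mug, 80 mm in diameter, 85 mm high, handle to +y; origin under its centre. Leave it alone.
- spoon: Steel spoon, 150 mm long, lying along its x. Leave it alone.
Not all that is in view belongs to the job. Leave any yellow look-alike of the pliers alone.

How it is judged:
By the outcome, as a careful person would: the job done as asked, in the order asked, and still so for the second after the job is handed in, while the arm keeps its last pose, push and grip.
It also fails if it takes over 66 s, if anything falls off the work surface, if the arm or the gripper's body presses on something with over 40 N, if the wrist force passes 120 N, or if a joint passes its speed limit or range.

## Robot

A 6-joint arm with a two-finger parallel gripper is mounted at the origin on the work surface. World frame = base frame: x ahead of the robot, y to its left, z up, the work surface at z = 0. Lengths are in m, angles in rad, forces in N, time in s.
With the tool pointing down it reaches from about 0.275 to 0.725 m from the base axis. Payload 5.6 kg.
Tool frame: the origin (TCP) lies at the very end of the fingers, on their centre line; the grasp point (between the pads) lies 19 mm behind it (ctrl.tcp_to_grasp is the distance from the TCP to the grasp point, in m); z points along the fingers, y is the line along which they close (so a half turn about z gives the same grasp; the last joint's range is limited). The gripper opens to 85 mm and grips with 20 to 120 N. Pads are 22 mm wide; open, the fingers measure 114 mm over their backs; the gripper's body (76 mm by 85 mm) begins 54 mm behind the grasp point. The pads swing forward as they close: fully open they stand 13 mm farther back than shut.
Start: joints at [1.453, 0.255, 0.108, 0, -1.424, -0.285], TCP at [0.216, 0.506, 0.231] pointing down, gripper open.
Joint ranges: [-2.95, 2.95], [-1.21, 1.97], [-1.09, 1.5], [-2.87, 1.71], [-2.94, -0.07], [-3.05, 3.05]. Speed limits (rad/s): [2.57, 2.57, 3.14, 3.14, 3.14, 3.14].

## Interface

Orientations are given as a unit quaternion [x, y, z, w].
In Python, from plant import ctrl, viewer, look_for, outline_of, tip_of gives the robot as it stands.
- The arm moves only by the shell command python3 -m jog 'ROWS' [OPENING] [FORCE]. ROWS is JSON, a list of rows, each an object of numbers: "dx", "dy", "dz": the shift along the tool's x, y, z in cm; "rx", "ry", "rz": the turn, a rotation vector about the tool's x, y, z in degrees. In form: [{"dx": .., "dy": .., "dz": .., "rx": .., "ry": .., "rz": ..}, ...]. A call has 1 to 20 rows; each row shifts and turns the commanded pose from where the row before left it, along the tool's axes as they then stand; what a row does not reach is not made up. A row lasts 1/12 s, in which the tool goes at most 41.7 mm and 7.16 degrees, less where a joint would pass 70% of its speed; a pose out of reach is approached as far as the arm can. A call with a gripper value outside its range is refused whole. OPENING is the finger opening in cm, from 0 to 8.54, set as the call begins (- or left out, the last holds). The fingers move at their own pace and stop on an object; FORCE is the grip in N (left out, the last holds). Time passes only in rows, so rows that do not move let the fingers close. It gives the time, the measured TCP pose, the force, the opening and the grip force at its end, in the units of the state.
- ctrl.observe(): the state, without advancing time (a new reading comes with each control period).
- viewer.camera(name): name is "side" or "top"; returns a dict with "frame" (480x640x3 uint8, red, green, blue), "fx", "fy", "cx", "cy" (pixels), "distortion" ([k1, k2, p1, p2, k3] as OpenCV has them; the pictures are not rectified), "extrinsics" (4x4, takes a point from world to camera coordinates). Camera axes: x right, y up, looking along -z (the intrinsics and any distortion apply to the point x, -y, -z); pixel columns grow to the right and rows downward; lengths in m; the calibration is good to about 2 mm. A picture is of the moment at which its call begins. There is no depth.
- ctrl.hand_in(): hands the job in; it is judged then, once.
Trained networks look in the newest picture that a camera, given by its name, has taken for a name from the list of things; names that differ only in an ending like _2 or _b are one class to them, and where a whole thing is asked for, a point or a joint stands for the part that bears it (a point fixed in the world has none). Each returns a list of dicts, best first, with "p" (0 to 1); they miss things now and then, are a little off and sometimes report something else, mostly with a low value. They report only what shows in the picture. A call takes as long as a camera call. They do not tell look-alikes from the thing itself.
- look_for(camera, query): "rect" ([centre column, centre row, width, height] in pixels, round what is visible of it).
- outline_of(camera, query): "pixels" (480x640 bool, what is visible of it) and "rect" ([centre column, centre row, width, height] in pixels, round what is visible of it).
- tip_of(camera, query): "xy" ([column, row] in pixels: a listed point, or the origin of a listed thing).
The state is a dict: "clock": time; "joint_positions": joint angles; "joint_vel": joint speeds; "joint_efforts": joint torques, N m; "position": TCP position; "tcp_rot": TCP orientation; "contact_force": force on the tool from outside, world axes, zero at the start; "moment": the same for the moment, N m; "grip_width": opening from 0.0 (shut) to 1.0 (fully open); "gripper_force": force on a finger pad.
Only numpy, scipy, OpenCV 4.12 (cv2) and the standard library are available. Lean on these libraries where they do the work, as an engineer would, in place of code of your own. Each camera call takes 0.05 s, during which the arm holds its last target. There are 200 camera calls.

## Working session

There is one attempt and no reset: what is moved stays moved. The work goes in short steps, Python scripts to look and compute and a shell command to move; the robot and the scene stay as the last step left them, time stands still between calls to the robot, and variables do not carry over. Pictures are saved under pics/ and viewed, at most 10 in all, crops included, and the job is handed in when it is done.

```bash
ls; mkdir -p pics; cat > h.py <<'E'
import numpy as np, cv2
from plant import ctrl, viewer, look_for, outline_of, tip_of
def cam(n):
    c=viewer.camera(n); c['K']=np.array([[c['fx'],0,c['cx']],[0,c['fy'],c['cy']],[0,0,1.]]); c['D']=np.array(c['distortion'],float); c['E']=np.array(c['extrinsics']); return c
def ray(c,uv):
    p=cv2.undistortPoints(np.array([[uv]],float),c['K'],c['D'])[0,0]
    R=c['E'][:3,:3]; t=c['E'][:3,3]
    d=R.T@np.array([p[0],-p[1],-1.]); return -R.T@t, d/np.linalg.norm(d)
def onz(c,uv,z):
    o,d=ray(c,uv); return o+d*(z-o[2])/d[2]
def tri(c1,u1,c2,u2):
    o1,d1=ray(c1,u1);o2,d2=ray(c2,u2)
    A=np.stack([d1,-d2],1); s=np.linalg.lstsq(A,o2-o1,rcond=None)[0]
    a=o1+s[0]*d1;b=o2+s[1]*d2; return (a+b)/2,np.linalg.norm(a-b)
def proj(c,P):
    q=c['E'][:3,:3]@np.array(P,float)+c['E'][:3,3]
    return cv2.projectPoints(np.array([[q[0],-q[1],-q[2]]]),np.zeros(3),np.zeros(3),c['K'],c['D'])[0][0,0]
def save(c,n): cv2.imwrite('pics/'+n,c['frame'][:,:,::-1])
E
python3 - <<'E'
from h import *
np.set_printoptions(precision=4,suppress=True)
cs={n:cam(n) for n in('top','side')}
for n,c in cs.items():
    save(c,n+'0.png'); print(n,'campos',-c['E'][:3,:3].T@c['E'][:3,3])
hts=dict(groove=.072,shaft_top=.109,dial_grip=.081,pliers_pivot=None,pliers_grip=None,pliers_tips=None,clip_gap=.033,clip_center=.032,mill=0,stand=0,rest=0)
for q,z in hts.items():
    T=tip_of('top',q);S=tip_of('side',q)
    for n,L in(('top',T),('side',S)):
        for r in L[:3]: print(q,n,round(r['p'],2),np.round(r['xy'],1),onz(cs[n],r['xy'],z)if z is not None else '')
    if T and S: print('   tri',*tri(cs['top'],T[0]['xy'],cs['side'],S[0]['xy']))
print(ctrl.observe())
E
```

```text
pics
top campos [0.2806 0.0125 1.3278]
side campos [-0.0695 -0.5498  0.9091]
groove top 0.95 [357.6 194.7] [ 0.6348 -0.0591  0.072 ]
groove top 0.38 [426.  182.5] [ 0.6664 -0.2476  0.072 ]
groove side 0.6 [377.7 224.8] [ 0.6285 -0.0594  0.072 ]
   tri [ 0.6343 -0.0579  0.0676] 0.004473461485955424
shaft_top top 0.66 [354.  188.6] [ 0.6413 -0.0479  0.109 ]
shaft_top side 0.87 [379.9 211.1] [ 0.6346 -0.0567  0.109 ]
   tri [ 0.6453 -0.0487  0.0964] 0.000727555929225854
dial_grip top 0.63 [320.7 207.4] [0.5984 0.0418 0.081 ]
dial_grip top 0.54 [355.5 193.8] [ 0.6349 -0.053   0.081 ]
dial_grip top 0.49 [178.6 255.3] [0.474  0.4189 0.081 ]
dial_grip side 0.58 [340.7 204.7] [0.6113 0.04   0.081 ]
dial_grip side 0.24 [358.9 237.2] [ 0.562 -0.06   0.081]
dial_grip side 0.16 [311.3 335.8] [ 0.3082 -0.1652  0.081 ]
   tri [0.6012 0.0382 0.0873] 0.01088250636805005
pliers_pivot top 0.82 [456.8 300.8] 
pliers_pivot top 0.77 [448.9 260.5] 
pliers_pivot top 0.57 [416.6 215.8] 
pliers_pivot side 0.81 [461.2 305.9] 
pliers_pivot side 0.77 [380.8 377.6] 
pliers_pivot side 0.68 [416.9 270. ] 
   tri [
[... 1655 characters left out ...]
 262.7] [0.4626 0.2619 0.    ]
rest side 0.69 [237.1 214.3] [0.4683 0.2594 0.    ]
rest side 0.26 [403.9 351.9] [ 0.4477 -0.2874  0.    ]
   tri [0.465  0.26   0.0012] 0.006103252702614361
{'clock': 1.2, 'joint_positions': array([ 1.4526,  0.2551,  0.1082, -0.    , -1.4239, -0.2846]), 'joint_vel': array([ 0.0015, -0.0008,  0.0008,  0.0011, -0.0012, -0.0002]), 'joint_efforts': array([ -0.0001, -38.6407,  23.8064,   5.3681,  -0.0006,   0.    ]), 'position': array([0.2156, 0.506 , 0.2313]), 'tcp_rot': array([ 0.9798, -0.2   , -0.    , -0.    ]), 'contact_force': array([-0.1654, -0.8456, -0.0423]), 'moment': array([0.0351, 0.0198, 0.0305]), 'gripper_force': 0.0, 'grip_width': 1.0018341951293916}
```

View pics/top0.png

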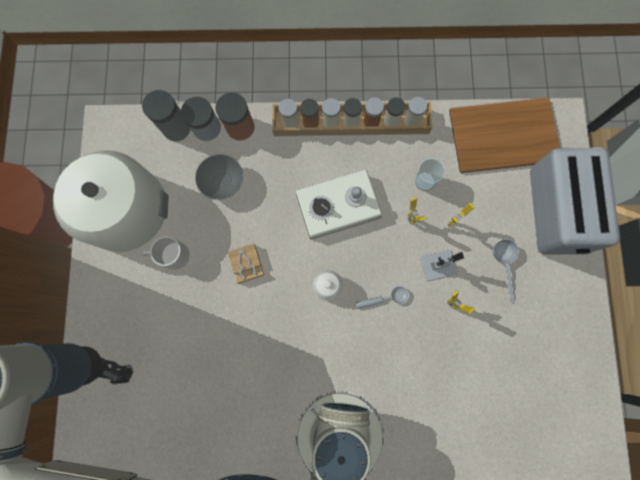

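View pics/side0.png

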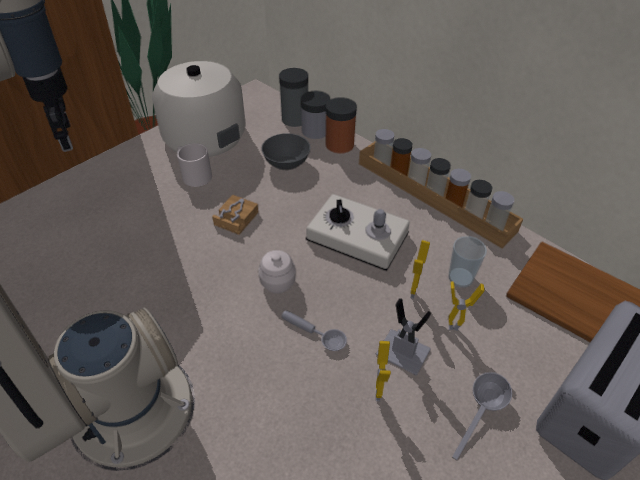

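Top view: mill at (340,205) with dial (321,207) and shaft (356,193), clip on its block (246,264). Side view shows them at (358,230) and (237,213). Pliers candidates in the top view are yellow at (415,212), (461,215) and (459,302), and grey/black in the steel stand at (445,262). The one in the stand fits the description because the task says yellow ones are look-alikes. I'll confirm with a crop and fit the poses.

```bash
cat > fit.py <<'E'
from h import *
from scipy.optimize import minimize
S=8
def box(x0,x1,y0,y1,z0,z1): return np.array([[x,y,z] for x in(x0,x1) for y in(y0,y1) for z in(z0,z1)])
def sil(c,pts,p,r):
    ca,sa=np.cos(p[2]),np.sin(p[2])
    uv=np.array([proj(c,[p[0]+ca*a-sa*b,p[1]+sa*a+ca*b,z]) for a,b,z in pts])
    h=cv2.convexHull(((uv-r[:2]+.5)*S-.5).astype(np.float32)*16).astype(np.int32)
    m=np.zeros((int(r[3]*S),int(r[2]*S)),np.uint8); cv2.fillPoly(m,[h],1,shift=4); return m>0
def fit(items,pts,p0):
    # items: (cam, mask)
    L=[]
    for c,m in items:
        v,u=np.nonzero(m); r=np.array([u.min()-8,v.min()-8,np.ptp(u)+17,np.ptp(v)+17])
        r[:2]=np.maximum(r[:2],0)
        mm=m[r[1]:r[1]+r[3],r[0]:r[0]+r[2]]; r[3],r[2]=mm.shape
        M=cv2.GaussianBlur(cv2.resize(mm.astype(np.float32),None,fx=S,fy=S,interpolation=cv2.INTER_LINEAR),(0,0),2)>.5
        L.append((c,r,M))
    f=lambda q:np.sum([1-(M&(s:=sil(c,pts,q,r))).sum()/max(1,(M|s).sum()) for c,r,M in L])
    b=None
    for dy in(-.1,0,.1):
        s=np.array([p0+np.array(d) for d in([0,0,dy],[.01,0,dy],[0,.01,dy],[0,0,dy+.15])])
        o=minimize(f,s[0],method='Nelder-Mead',options=dict(initial_simplex=s,xatol=2e-4,fatol=1e-4))
        if b is None or o.fun<b.fun: b=o
    return b.x,b.fun
E
python3 - <<'E'
from fit import *
np.set_printoptions(precision=4,suppress=True)
cs={n:cam(n) for n in('top','side')}
J=dict(mill=(box(-.07,.07,-.105,.105,0,.047),[.621,-.006,.38]),rest=(box(-.042,.048,-.038,.038,0,.03),[.463,.26,-2.81]),stand=(box(-.035,.035,-.045,.045,0,.006),[.45,-.28,.1]))
for q,(pts,p0) in J.items():
    its=[]
    for n,c in cs.items():
        o=outline_of(n,q)
        for r in o[:3]: print(q,n,r['p'],np.round(r['rect'],1))
        o=[r for r in o if np.linalg.norm(np.array(r['rect'][:2])-proj(c,[*p0[:2],.02]))<20]
        if o: its.append((c,o[0]['pixels']))
    for s in [its]+[[i] for i in its]: print('  fit',*fit(s,pts,np.array(p0)))
a=cs['side']['frame'][290:370,370:490]; b=cs['top']['frame'][190:310,180:300]
A=cv2.resize(a,(600,400),interpolation=2)
t=cs['top']['frame'];T1=cv2.resize(t[235:295,410:470],(400,400),interpolation=2);T2=cv2.resize(t[235:295,215:275],(400,400),interpolation=2)
A=cv2.resize(cs['side']['frame'][280:370,370:460],(400,400),interpolation=2)
img=np.hstack([T1,A]);B=cv2.resize(cs['side']['frame'][185:245,200:275],(400,200*400//250),interpolation=2)
cv2.imwrite('pics/crop1.png',cv2.resize(img,(800,400))[:,:,::-1])
for q in('pliers','clip'):
  for n in cs:
    for r in outline_of(n,q)[:5]: print(q,n,round(r['p'],2),np.round(r['rect'],1))
E
```

```text
mill top 0.8 [339.1 202.9  78.9  68.9]
mill side 0.86 [358.5 234.4 101.7  78.1]
  fit [ 0.6209 -0.0067  0.2913] 0.1038306898346335
  fit [ 0.6204 -0.0053  0.2835] 0.02715778507387301
  fit [ 0.6218 -0.0086  0.295 ] 0.06850571339483869
rest top 0.71 [506.2 271.4  23.7  61.2]
rest top 0.66 [245.  262.4  41.   37.7]
rest side 0.56 [236.2 212.1  43.9  39.5]
  fit [ 0.4606  0.2527 -2.807 ] 0.2577043920590478
  fit [ 0.4613  0.254  -2.817 ] 0.05971736349766521
  fit [ 0.4603  0.2512 -2.817 ] 0.18338459112057404
stand top 0.63 [438.1 266.   39.5  33.7]
stand side 0.57 [409.3 351.8  48.   47. ]
  fit [ 0.4466 -0.2846  0.1959] 0.35407884972790016
  fit [ 0.4467 -0.2839  0.2108] 0.13644658564181178
  fit [ 0.4467 -0.2863  0.2026] 0.2019983768458109
pliers top 0.74 [472.  245.3  47.3  37.7]
pliers top 0.55 [406.5 211.5  15.2  25.6]
pliers top 0.49 [462.4 300.5  24.2  24. ]
pliers top 0.45 [449.  260.5  29.6  19. ]
pliers side 0.84 [383.8 370.4  17.3  57. ]
pliers side 0.82 [414.1 318.5  36.1  44.3]
pliers side 0.77 [404.  268.6  20.   60.6]
pliers side 0.7 [457.4 359.1  31.2  64.9]
clip top 0.75 [245.2 263.   35.3  37.6]
clip side 0.41 [231.9 210.2  21.9  23.4]
```

View pics/crop1.png

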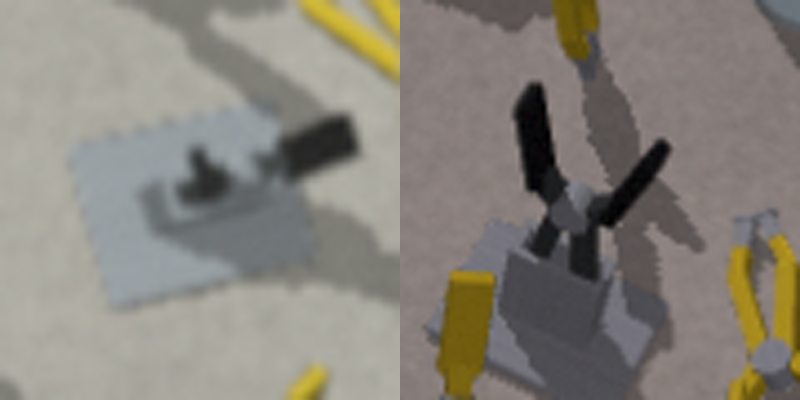

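Crop confirms the grey, black-handled pliers standing in the steel stand's pocket (top ≈(445,262)); the others are yellow look-alikes. Next, the dial angle and the clip.

```bash
python3 - <<'E'
from h import *
np.set_printoptions(precision=4,suppress=True)
cs={n:cam(n) for n in('top','side')}
f=lambda n,u,v,h:cv2.resize(cs[n]['frame'][v-h:v+h,u-h:u+h],(300,300),interpolation=2)
img=np.vstack([np.hstack([f('top',321,207,22),f('top',245,262,25)]),np.hstack([f('side',340,212,22),f('side',236,213,25)])])
cv2.imwrite('pics/crop2.png',img[:,:,::-1])
# dark/bar analysis rectified to plane z=.083, 1px=0.5mm
for n,c in cs.items():
    X,Y=np.meshgrid(np.arange(-.045,.045,.0005),np.arange(-.045,.045,.0005))
    uv=np.array([proj(c,[.6065+x,.041+y,.083]) for x,y in zip(X.ravel(),Y.ravel())]).reshape(*X.shape,2).astype(np.float32)
    g=cv2.remap(cv2.cvtColor(c['frame'],cv2.COLOR_RGB2GRAY),uv[...,0],uv[...,1],cv2.INTER_CUBIC)
    cv2.imwrite(f'pics/r_{n}.png',g)
    for th in(25,35,50,70):
        m=g<th
        if m.sum()<50: continue
        x,y=X[m],Y[m];C=np.cov(x,y);w,V=np.linalg.eigh(C)
        print(n,th,m.sum()*.25,'mm2 cen',.6065+x.mean(),.041+y.mean(),'ang',np.degrees(np.arctan2(V[1,1],V[0,1])),4*np.sqrt(w)*1e3)
g=cs['top']['frame']
for q in('pliers','honey_pot','tumbler','bowl','mug','strainer','spoon'):
  for r in tip_of('side',q)[:5]: print(q,round(r['p'],2),onz(cs['side'],r['xy'],0)[:2])
E
```

```text
top 70 1116.75 mm2 cen 0.6007358406089098 0.042970449966420465 ang -166.54943536663595 [42.0364 46.17  ]
side 25 1718.5 mm2 cen 0.5847897148676172 0.020196464940354993 ang 46.74976636558981 [43.176  65.8118]
side 35 1823.75 mm2 cen 0.5853464016449623 0.020689993145990435 ang 46.53251945609872 [43.3912 67.7199]
side 50 1950.0 mm2 cen 0.5859748076923078 0.02121525641025644 ang 46.08259215848301 [43.7229 69.6622]
side 70 2106.0 mm2 cen 0.5866979463437797 0.02185826210826214 ang 45.651434472888155 [44.0439 71.7233]
pliers 0.84 [ 0.5566 -0.3165]
pliers 0.82 [ 0.5698 -0.2052]
pliers 0.71 [ 0.3413 -0.3141]
pliers 0.63 [ 0.4505 -0.2803]
honey_pot 0.73 [0.387  0.0161]
honey_pot 0.16 [ 0.4492 -0.288 ]
tumbler 0.87 [ 0.6942 -0.2574]
tumbler 0.62 [0.6827 0.0962]
bowl 0.85 [0.6971 0.337 ]
mug 0.74 [0.4871 0.4577]
strainer 0.88 [ 0.4858 -0.4663]
strainer 0.56 [ 0.449  -0.2825]
strainer 0.5 [0.4453 0.2668]
strainer 0.29 [0.468  0.2519]
spoon 0.75 [ 0.3535 -0.119 ]
```

View pics/crop2.png

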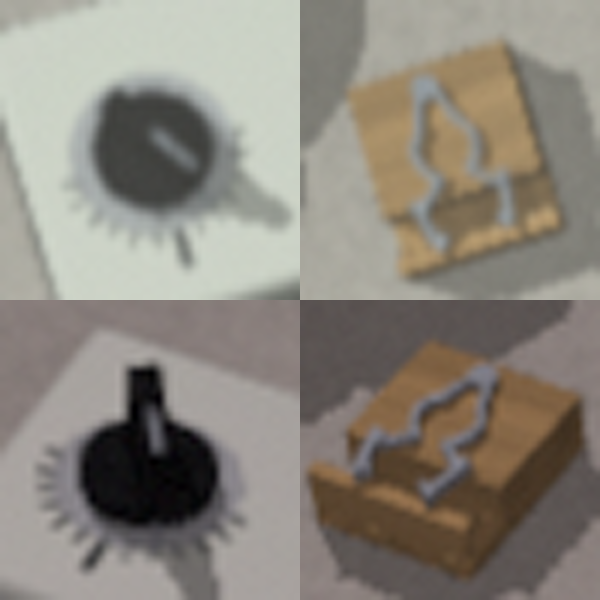

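Crop shows the dial's steel pointer in the top view running from ≈(321,204) to (327.6,209), with the zero mark to its clockwise side. The clip's lugs lie over the trough on the -x side, with the tail behind at ≈(241,251). Now measuring the pointer angle.

```bash
cat >> h.py <<'E'
from scipy.spatial.transform import Rotation as Ro
def togo(pos,psi=None):
    s=ctrl.observe(); R=Ro.from_quat(s['tcp_rot']).as_matrix()
    d=R.T@(np.array(pos)-s['position'])*100
    cur=np.arctan2(R[1,0],R[0,0]); 
    print('t',round(s['clock'],2),'pos',np.round(s['position'],4),'psi',round(np.degrees(cur),2),'tilt',np.round(R[:2,2],4),'F',np.round(s['contact_force'],1),'g',round(s['grip_width']*8.5,2),round(float(s['gripper_force']),1))
    print('togo cm',np.round(d,2),'rz deg',None if psi is None else round(-(psi-np.degrees(cur)),2))
E
python3 - <<'E'
from h import *
np.set_printoptions(precision=4,suppress=True)
c=cam('top')
X,Y=np.meshgrid(np.arange(-.03,.03,.0005),np.arange(-.03,.03,.0005))
cx,cy=.6065,.041
uv=np.array([proj(c,[cx+x,cy+y,.083]) for x,y in zip(X.ravel(),Y.ravel())]).reshape(*X.shape,2).astype(np.float32)
g=cv2.remap(cv2.cvtColor(c['frame'],cv2.COLOR_RGB2GRAY),uv[...,0],uv[...,1],cv2.INTER_CUBIC).astype(float)
b=onz(c,[321,204],.083);e=onz(c,[327.6,209.2],.083);print('ends',b,e,np.degrees(np.arctan2(*(e-b)[1::-1])))
mx,my=(b+e)[:2]/2-[cx,cy]
near=(np.hypot(X-mx,Y-my)<.013)
for th in(85,95,105,115,130):
    k,l,_,_=cv2.connectedComponentsWithStats(((g>th)&near).astype(np.uint8))
    i=l[int(round((my+.03)/.0005)),int(round((mx+.03)/.0005))]
    m=(l==i)&(i>0)
    if m.sum()>20:
        x,y=X[m],Y[m];w=g[m]-th;C=np.cov(x,y,aweights=w);_,V=np.linalg.eigh(C)
        print(th,m.sum(),'cen',cx+x.mean(),cy+y.mean(),'ang',np.degrees(np.arctan2(V[1,1],V[0,1]))%180)
togo([.6065,.041,.18],52.5)
E
```

```text
ends [0.6074 0.0408 0.083 ] [0.5926 0.0232 0.083 ] -129.91048091008972
85 611 cen 0.6008927986906711 0.03304746317512277 ang 47.91598628383839
95 429 cen 0.6009219114219115 0.033151515151515175 ang 48.04505681547937
105 261 cen 0.6012892720306514 0.033555555555555575 ang 48.14661890843448
t 2.3 pos [0.2156 0.506  0.2313] psi -23.08 tilt [0. 0.] F [0.3 1.  0.1] g 8.49 0.0
togo cm [54.19 27.45  5.13] rz deg -75.58
```

```bash
python3 -m jog '[{"dx":2.71,"dy":1.37},{"dx":2.71,"dy":1.37},{"dx":2.71,"dy":1.37},{"dx":2.71,"dy":1.37},{"dx":2.71,"dy":1.37},{"dx":2.71,"dy":1.37},{"dx":2.71,"dy":1.37},{"dx":2.71,"dy":1.37},{"dx":2.71,"dy":1.37},{"dx":2.71,"dy":1.37},{"dx":2.71,"dy":1.37},{"dx":2.71,"dy":1.37},{"dx":2.71,"dy":1.37},{"dx":2.71,"dy":1.37},{"dx":2.71,"dy":1.37},{"dx":2.71,"dy":1.37},{"dx":2.71,"dy":1.37},{"dx":2.71,"dy":1.37},{"dx":2.71,"dy":1.37},{"dx":2.71,"dy":1.37}]' 5 20
python3 -m jog '[{"rz":-6.45,"dz":0.4},{"rz":-6.45,"dz":0.4},{"rz":-6.45,"dz":0.4},{"rz":-6.45,"dz":0.4},{"rz":-6.45,"dz":0.4},{"rz":-6.45,"dz":0.4},{"rz":-6.45,"dz":0.4},{"rz":-6.45,"dz":0.4},{"rz":-6.45,"dz":0.4},{"rz":-6.45,"dz":0.4},{"rz":-6.45,"dz":0.4}]'
python3 -c "
from h import *
togo([.6065,.041,.064],48)"
```

```text
t 2.3 pos [0.2156 0.506  0.2313] psi -23.08 tilt [0. 0.] F [0.3 1.  0.1] g 8.49 0.0
togo cm [54.19 27.45 16.73] rz deg -71.08invalid input at $[0]: expected keys dx, dy, dz, rx, ry, rz
invalid input at $[0]: expected keys dx, dy, dz, rx, ry, rz
```

```bash
python3 -m jog '[{"dx":2.71,"dy":1.37,"dz":0,"rx":0,"ry":0,"rz":0},{"dx":2.71,"dy":1.37,"dz":0,"rx":0,"ry":0,"rz":0},{"dx":2.71,"dy":1.37,"dz":0,"rx":0,"ry":0,"rz":0},{"dx":2.71,"dy":1.37,"dz":0,"rx":0,"ry":0,"rz":0},{"dx":2.71,"dy":1.37,"dz":0,"rx":0,"ry":0,"rz":0},{"dx":2.71,"dy":1.37,"dz":0,"rx":0,"ry":0,"rz":0},{"dx":2.71,"dy":1.37,"dz":0,"rx":0,"ry":0,"rz":0},{"dx":2.71,"dy":1.37,"dz":0,"rx":0,"ry":0,"rz":0},{"dx":2.71,"dy":1.37,"dz":0,"rx":0,"ry":0,"rz":0},{"dx":2.71,"dy":1.37,"dz":0,"rx":0,"ry":0,"rz":0},{"dx":2.71,"dy":1.37,"dz":0,"rx":0,"ry":0,"rz":0},{"dx":2.71,"dy":1.37,"dz":0,"rx":0,"ry":0,"rz":0},{"dx":2.71,"dy":1.37,"dz":0,"rx":0,"ry":0,"rz":0},{"dx":2.71,"dy":1.37,"dz":0,"rx":0,"ry":0,"rz":0},{"dx":2.71,"dy":1.37,"dz":0,"rx":0,"ry":0,"rz":0},{"dx":2.71,"dy":1.37,"dz":0,"rx":0,"ry":0,"rz":0},{"dx":2.71,"dy":1.37,"dz":0,"rx":0,"ry":0,"rz":0},{"dx":2.71,"dy":1.37,"dz":0,"rx":0,"ry":0,"rz":0},{"dx":2.71,"dy":1.37,"dz":0,"rx":0,"ry":0,"rz":0},{"dx":2.71,"dy":1.37,"dz":0,"rx":0,"ry":0,"rz":0}]' 5 20
python3 -m jog '[{"dx":0,"dy":0,"dz":0.4,"rx":0,"ry":0,"rz":-6.45},{"dx":0,"dy":0,"dz":0.4,"rx":0,"ry":0,"rz":-6.45},{"dx":0,"dy":0,"dz":0.4,"rx":0,"ry":0,"rz":-6.45},{"dx":0,"dy":0,"dz":0.4,"rx":0,"ry":0,"rz":-6.45},{"dx":0,"dy":0,"dz":0.4,"rx":0,"ry":0,"rz":-6.45},{"dx":0,"dy":0,"dz":0.4,"rx":0,"ry":0,"rz":-6.45},{"dx":0,"dy":0,"dz":0.4,"rx":0,"ry":0,"rz":-6.45},{"dx":0,"dy":0,"dz":0.4,"rx":0,"ry":0,"rz":-6.45},{"dx":0,"dy":0,"dz":0.4,"rx":0,"ry":0,"rz":-6.45},{"dx":0,"dy":0,"dz":0.4,"rx":0,"ry":0,"rz":-6.45},{"dx":0,"dy":0,"dz":0.4,"rx":0,"ry":0,"rz":-6.45}]'
python3 -c "
from h import *
togo([.6065,.041,.063],48)"
```

```text
clock: 3.97
position: [0.6076, 0.0401, 0.2313]
tcp_rot: [0.98, -0.2, 0.0, -0.0]
contact_force: [-0.5, 0.4, 0.4]
grip_width: 0.582
gripper_force: 0.0
clock: 4.88
position: [0.6068, 0.0415, 0.187]
tcp_rot: [0.913, 0.408, -0.0, -0.0]
contact_force: [-0.1, -0.2, -0.5]
grip_width: 0.585
gripper_force: 0.0
t 4.88 pos [0.6068 0.0415 0.187 ] psi 48.19 tilt [-0.0001 -0.    ] F [-0.1 -0.2 -0.5] g 4.97 0.0
togo cm [-5.00e-02  1.00e-02  1.24e+01] rz deg 0.19
```

```bash
python3 -m jog '[{"dx":0,"dy":0,"dz":2.5,"rx":0,"ry":0,"rz":0},{"dx":0,"dy":0,"dz":2.5,"rx":0,"ry":0,"rz":0},{"dx":0,"dy":0,"dz":2.5,"rx":0,"ry":0,"rz":0},{"dx":0,"dy":0,"dz":2.0,"rx":0,"ry":0,"rz":0},{"dx":0,"dy":0,"dz":1.5,"rx":0,"ry":0,"rz":0},{"dx":0,"dy":0,"dz":1.4,"rx":0,"ry":0,"rz":0},{"dx":0,"dy":0,"dz":0,"rx":0,"ry":0,"rz":0}]'
python3 -m jog '[{"dx":0,"dy":0,"dz":0,"rx":0,"ry":0,"rz":0},{"dx":0,"dy":0,"dz":0,"rx":0,"ry":0,"rz":0},{"dx":0,"dy":0,"dz":0,"rx":0,"ry":0,"rz":0},{"dx":0,"dy":0,"dz":0,"rx":0,"ry":0,"rz":0},{"dx":0,"dy":0,"dz":0,"rx":0,"ry":0,"rz":0},{"dx":0,"dy":0,"dz":0,"rx":0,"ry":0,"rz":0},{"dx":0,"dy":0,"dz":0,"rx":0,"ry":0,"rz":0},{"dx":0,"dy":0,"dz":0,"rx":0,"ry":0,"rz":0}]' 0 40
python3 -c "
from h import *
togo([.6065,.041,.063],16.5);print(ctrl.observe()['moment'])"
```

```text
clock: 5.47
position: [0.6046, 0.0411, 0.0599]
tcp_rot: [0.914, 0.405, -0.003, -0.001]
contact_force: [-0.6, -0.2, -1.0]
grip_width: 0.588
gripper_force: 0.0
clock: 6.13
position: [0.6084, 0.0409, 0.065]
tcp_rot: [0.914, 0.406, 0.002, 0.001]
contact_force: [3.4, -4.2, 2.9]
grip_width: 0.129
gripper_force: 43.7
t 6.13 pos [0.6084 0.0409 0.065 ] psi 47.89 tilt [ 0.0039 -0.0006] F [ 3.4 -4.2  2.9] g 1.1 43.7
togo cm [-0.12 -0.15  0.2 ] rz deg 31.39
[-1.35676071 -1.09332124 -0.00694309]
```

```bash
python3 -m jog '[{"dx":0,"dy":0.1,"dz":0,"rx":0,"ry":0,"rz":3},{"dx":0,"dy":0,"dz":0,"rx":0,"ry":0,"rz":4},{"dx":0,"dy":0,"dz":0,"rx":0,"ry":0,"rz":4},{"dx":0,"dy":0,"dz":0,"rx":0,"ry":0,"rz":4},{"dx":0,"dy":0,"dz":0,"rx":0,"ry":0,"rz":4},{"dx":0,"dy":0,"dz":0,"rx":0,"ry":0,"rz":4},{"dx":0,"dy":0,"dz":0,"rx":0,"ry":0,"rz":4},{"dx":0,"dy":0,"dz":0,"rx":0,"ry":0,"rz":3},{"dx":0,"dy":0,"dz":0,"rx":0,"ry":0,"rz":1.5},{"dx":0,"dy":0,"dz":0,"rx":0,"ry":0,"rz":0},{"dx":0,"dy":0,"dz":0,"rx":0,"ry":0,"rz":0}]'
python3 -c "
from h import *
togo([.6065,.041,.063],16.5);print(ctrl.observe()['moment'])"
```

```text
clock: 7.05
position: [0.6083, 0.0412, 0.065]
tcp_rot: [0.99, 0.142, 0.001, -0.0]
contact_force: [0.3, -1.6, 5.4]
grip_width: 0.128
gripper_force: 44.1
t 7.05 pos [0.6083 0.0412 0.065 ] psi 16.37 tilt [0.0026 0.0008] F [ 0.3 -1.6  5.4] g 1.09 44.1
togo cm [-0.18 -0.04  0.2 ] rz deg -0.13
[-0.22365152  0.04895359 -0.0669417 ]
```

```bash
python3 -m jog '[{"dx":0,"dy":0,"dz":0,"rx":0,"ry":0,"rz":0},{"dx":0,"dy":0,"dz":0,"rx":0,"ry":0,"rz":0},{"dx":0,"dy":0,"dz":0,"rx":0,"ry":0,"rz":0},{"dx":0,"dy":0,"dz":-1,"rx":0,"ry":0,"rz":0},{"dx":0,"dy":0,"dz":-3,"rx":0,"ry":0,"rz":0},{"dx":0,"dy":0,"dz":-3,"rx":0,"ry":0,"rz":0},{"dx":0,"dy":0,"dz":-3,"rx":0,"ry":0,"rz":0},{"dx":0,"dy":0,"dz":-3,"rx":0,"ry":0,"rz":0},{"dx":0,"dy":0,"dz":-2,"rx":0,"ry":0,"rz":0}]' 4 40
python3 -c "
from h import *
togo([.4467,-.2848,.22],11.5)"
```

```text
clock: 7.8
position: [0.6082, 0.0407, 0.2176]
tcp_rot: [0.99, 0.143, 0.002, 0.0]
contact_force: [0.4, 0.0, 1.1]
grip_width: 0.464
gripper_force: 0.0
t 7.8 pos [0.6082 0.0407 0.2176] psi 16.39 tilt [0.0043 0.0005] F [0.4 0.  1.1] g 3.94 0.0
togo cm [-24.68  26.67  -0.33] rz deg 4.89
```

```bash
python3 -m jog '[{"dx":-2.2,"dy":2.4,"dz":0,"rx":0,"ry":0,"rz":0},{"dx":-2.2,"dy":2.4,"dz":0,"rx":0,"ry":0,"rz":0},{"dx":-2.2,"dy":2.4,"dz":0,"rx":0,"ry":0,"rz":0},{"dx":-2.2,"dy":2.4,"dz":0,"rx":0,"ry":0,"rz":0},{"dx":-2.2,"dy":2.4,"dz":0,"rx":0,"ry":0,"rz":0},{"dx":-2.2,"dy":2.4,"dz":0,"rx":0,"ry":0,"rz":0},{"dx":-2.2,"dy":2.4,"dz":0,"rx":0,"ry":0,"rz":0},{"dx":0,"dy":0,"dz":0,"rx":0,"ry":0,"rz":4.9}]' 8.54 40
cat > dial.py <<'E'
from h import *
c=cam('top')
f=lambda n,u,v,h:cv2.resize(c['frame'][v-h:v+h,u-h:u+h],(400,400),interpolation=2)
X,Y=np.meshgrid(np.arange(-.03,.03,.0005),np.arange(-.03,.03,.0005))
cx,cy=.6065,.041
uv=np.array([proj(c,[cx+x,cy+y,.083]) for x,y in zip(X.ravel(),Y.ravel())]).reshape(*X.shape,2).astype(np.float32)
g=cv2.remap(cv2.cvtColor(c['frame'],cv2.COLOR_RGB2GRAY),uv[...,0],uv[...,1],cv2.INTER_CUBIC).astype(float)
near=np.hypot(X+.011*np.cos(.288),Y+.011*np.sin(.288))<.013
for th in(75,85,95,105,115,130):
    k,l,st,_=cv2.connectedComponentsWithStats(((g>th)&near).astype(np.uint8))
    for i in range(1,k):
        m=l==i
        if m.sum()>60:
            x,y=X[m],Y[m];C=np.cov(x,y,aweights=g[m]-th+1);_,V=np.linalg.eigh(C)
            print(th,m.sum(),'cen',np.round([cx+x.mean(),cy+y.mean()],4),'ang',np.degrees(np.arctan2(V[1,1],V[0,1]))%180)
cv2.imwrite('pics/dial1.png',np.hstack([f(c,321,207,22),f(c,442,262,30)])[:,:,::-1])
E
python3 dial.py
python3 - <<'E'
from fit import *
np.set_printoptions(precision=4,suppress=True)
cs={n:cam(n) for n in('top','side')}
for n,c in cs.items():
    o=[r for r in outline_of(n,'mill') if r['rect'][2]>50]
    print('mill',n,fit([(c,o[0]['pixels'])],box(-.07,.07,-.105,.105,0,.047),np.array([.621,-.006,.29])))
for q in('pliers_grip','pliers_pivot','shaft_top','groove'):
  T=tip_of('top',q);S=tip_of('side',q)
  for n,L in(('top',T),('side',S)):
    z=dict(pliers_grip=.136,pliers_pivot=.091,shaft_top=.109,groove=.072)[q]
    for r in L[:5]: print(q,n,round(r['p'],2),np.round(r['xy'],1),onz(cs[n],r['xy'],z))
togo([.4467,-.2848,.22],11.5)
E
```

```text
clock: 8.47
position: [0.5047, -0.1676, 0.2145]
tcp_rot: [0.995, 0.099, 0.0, 0.0]
contact_force: [-0.1, 1.4, 0.1]
grip_width: 1.0
gripper_force: 0.0
75 2123 cen [0.5959 0.0379] ang 4.923208413969718
85 2123 cen [0.5959 0.0379] ang 4.892888266377184
95 2123 cen [0.5959 0.0379] ang 4.878325999507467
105 2123 cen [0.5959 0.0379] ang 4.884043255403782
115 2123 cen [0.5959 0.0379] ang 4.9166756406576155
130 2123 cen [0.5959 0.0379] ang 5.039837252938554
mill top (array([0.6087, 0.1512, 1.9951]), np.float64(0.7203046921195116))
mill side (array([ 0.6231, -0.0084,  0.2975]), np.float64(0.10483740198073122))
pliers_grip top 0.74 [483.3 259.5] [ 0.4425 -0.3678  0.136 ]
pliers_grip top 0.61 [490.  268.5] [ 0.4195 -0.3829  0.136 ]
pliers_grip top 0.46 [447.6 259.5] [ 0.4439 -0.278   0.136 ]
pliers_grip top 0.43 [364.3 238.5] [ 0.5011 -0.0696  0.136 ]
pliers_grip side 0.76 [457.  382.9] [ 0.3846 -0.4261  0.136 ]
pliers_grip side 0.68 [454.1 398.9] [ 0.3577 -0.4389  0.136 ]
pliers_grip side 0.67 [407.2 313.7] [ 0.4374 -0.2817  0.136 ]
pliers_grip side 0.59 [351.3 273.2] [ 0.4374 -0.1457  0.136 ]
pliers_grip side 0.39 [284.9 159.4] [0.5899 0.205  0.136 ]
pliers_pivot top 0.62 [471.6 251.6] [ 0.47   -0.3531  0.091 ]
pliers_pivot top 0.56 [476.  284.1] [ 0.3848 -0.3584  0.091 ]
pliers_pivot top 0.51 [451.2 261.6] [ 0.4444 -0.298   0.091 ]
pliers_pivot top 0.44 [380.3 233. ] [ 0.5236 -0.1154  0.091 ]
pliers_pivot side 0.95 [430.1 400.2] [ 0.3524 -0.4042  0.091 ]
pliers_pivot side 0.92 [452.1 363.7] [ 0.4366 -0.391   0.091 ]
pliers_pivot side 0.92 [369.2 278.1] [ 0.4827 -0.1567  0.091 ]
pliers_pivot side 0.72 [405.8 329.5] [ 0.4364 -0.2864  0.091 ]
shaft_top side 0.78 [378.1 211.1] [ 0.6318 -0.0538  0.109 ]
groove side 0.66 [378.  225.7] [ 0.6267 -0.0618  0.072 ]
t 9.12 pos [ 0.5073 -0.1636  0.2132] psi 11.51 tilt [-0.0001 -0.    ] F [-0.   0.5 -0.2] g 8.53 0.0
togo cm [-8.35 10.67 -0.68] rz deg 0.01
```

View pics/dial1.png

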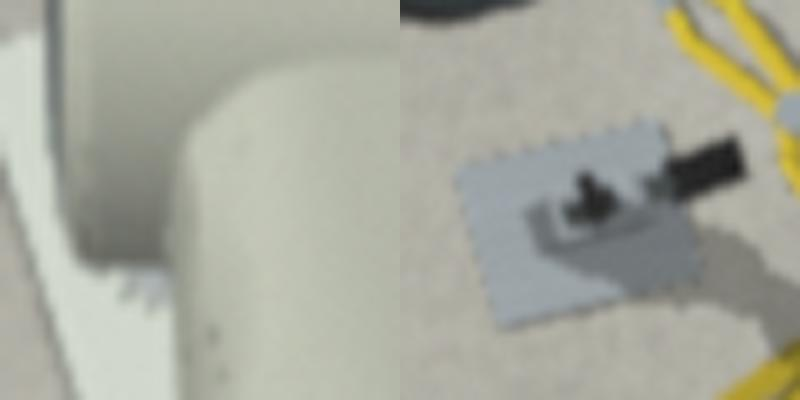

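The arm hides the dial here. The yellow look-alikes' detections have shifted from the first pictures, so I'll check the scene before reaching.

```bash
python3 - <<'E'
from h import *
s=cam('side');t=cam('top')
a=s['frame'][180:480,280:600];b=t['frame'][150:350,340:553]
cv2.imwrite('pics/now1.png',np.hstack([cv2.resize(a,(400,375)),cv2.resize(b,(400,375))])[:,:,::-1])
E
```

```text
(no output)
```

View pics/now1.png

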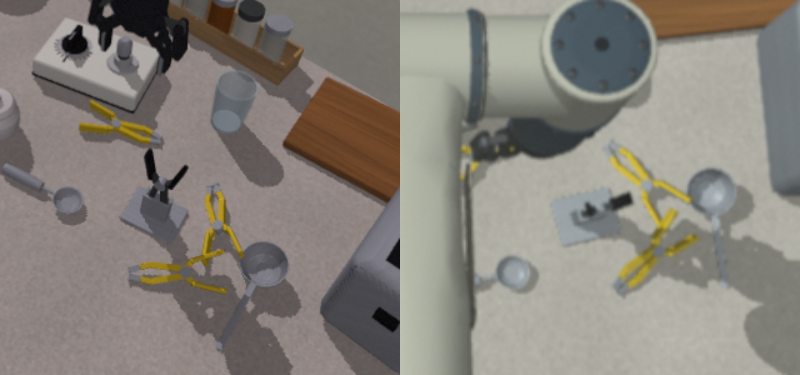

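The yellow look-alikes have toppled and lie flat around the stand, clear of it: side crop (120,125), (215,225), (180,270). The black-handled pliers still stand in the stand at (165,180).

```bash
python3 - <<'E'
from h import *
np.set_printoptions(precision=4,suppress=True)
t=cam('top');s=cam('side')
P=[onz(t,p,.006) for p in([419.75,256.25],[449.75,249.2],[427.25,280.7],[457.25,274])]
print(np.mean(P,0),[np.degrees(np.arctan2(*(P[a]-P[b])[1::-1])) for a,b in((0,1),(2,3),(0,2),(1,3))],[np.linalg.norm(P[a]-P[b]) for a,b in((0,1),(2,3),(0,2),(1,3))])
for n,c in(('top',t),('side',s)):
    F=c['frame'].astype(int);m=(F.max(2)<60).astype(np.uint8)
    R=(slice(240,285),slice(415,475)) if n=='top' else (slice(285,345),slice(385,440))
    k,l,st,ce=cv2.connectedComponentsWithStats(m[R])
    for i in range(1,k):
        if st[i,4]>8:
            v,u=np.nonzero(l==i);u=u+R[1].start;v=v+R[0].start
            i0=[np.argmin(v),np.argmax(u),np.argmin(u),np.argmax(v)]
            print(n,st[i,4],'top',(u[i0[0]],v[i0[0]]),onz(c,(u[i0[0]],v[i0[0]]),.155),'right',(u[i0[1]],v[i0[1]]),onz(c,(u[i0[1]],v[i0[1]]),.155),'cen',u.mean(),v.mean(),onz(c,(u.mean(),v.mean()),.13))
E
```

```text
[ 0.4468 -0.2833  0.006 ] [np.float64(102.34358055200263), np.float64(101.59432627409885), np.float64(14.129875945011532), np.float64(13.201117782142394)] [np.float64(0.08720468126646432), np.float64(0.08607989161138276), np.float64(0.07087770779455856), np.float64(0.07197695662496582)]
top 49 top (np.int64(459), np.int64(254)) [ 0.4547 -0.3025  0.155 ] right (np.int64(462), np.int64(255)) [ 0.452  -0.3098  0.155 ] cen 457.2448979591837 257.1224489795918 [ 0.4505 -0.3042  0.13  ]
top 14 top (np.int64(440), np.int64(260)) [ 0.4404 -0.2544  0.155 ] right (np.int64(443), np.int64(262)) [ 0.4353 -0.2616  0.155 ] cen 440.85714285714283 262.2142857142857 [ 0.4381 -0.2619  0.13  ]
side 179 top (np.int64(399), np.int64(299)) [ 0.4402 -0.2577  0.155 ] right (np.int64(406), np.int64(321)) [ 0.4111 -0.2964  0.155 ] cen 400.35754189944134 312.93854748603354 [ 0.4339 -0.2696  0.13  ]
side 176 top (np.int64(428), np.int64(312)) [ 0.4536 -0.3127  0.155 ] right (np.int64(429), np.int64(313)) [ 0.4531 -0.3153  0.155 ] cen 417.0738636363636 327.53977272727275 [ 0.4297 -0.3109  0.13  ]
side 38 top (np.int64(402), np.int64(329)) [ 0.3931 -0.3016  0.155 ] right (np.int64(405), np.int64(332)) [ 0.3919 -0.3092  0.155 ] cen 402.13157894736844 333.4736842105263 [ 0.4012 -0.2994  0.13  ]
```

```bash
python3 -m jog '[{"dx":-2.1,"dy":2.65,"dz":0,"rx":0,"ry":0,"rz":0},{"dx":-2.1,"dy":2.65,"dz":0,"rx":0,"ry":0,"rz":0},{"dx":-2.1,"dy":2.65,"dz":0,"rx":0,"ry":0,"rz":0},{"dx":-2.0,"dy":2.65,"dz":0,"rx":0,"ry":0,"rz":-1},{"dx":0,"dy":0,"dz":0,"rx":0,"ry":0,"rz":0},{"dx":0,"dy":0,"dz":0,"rx":0,"ry":0,"rz":0}]' 8.54 40
python3 dial.py
python3 -c "
from h import *
togo([.447,-.2845,.114],12.5)"
```

```text
clock: 9.82
position: [0.4461, -0.2855, 0.2132]
tcp_rot: [0.994, 0.107, -0.0, -0.0]
contact_force: [0.2, 0.6, 0.3]
grip_width: 0.998
gripper_force: 0.0
75 844 cen [0.5965 0.0383] ang 15.965994659197492
85 638 cen [0.5968 0.0384] ang 16.127303417741558
95 479 cen [0.597  0.0384] ang 16.360154570528152
105 341 cen [0.597  0.0385] ang 16.459325991273232
115 201 cen [0.5973 0.0385] ang 16.367858414405134
t 9.87 pos [ 0.4466 -0.2846  0.2132] psi 12.38 tilt [0.0001 0.0002] F [-0.1 -0.4 -0.2] g 8.53 0.0
togo cm [0.04 0.   9.92] rz deg -0.12
```

View pics/dial1.png

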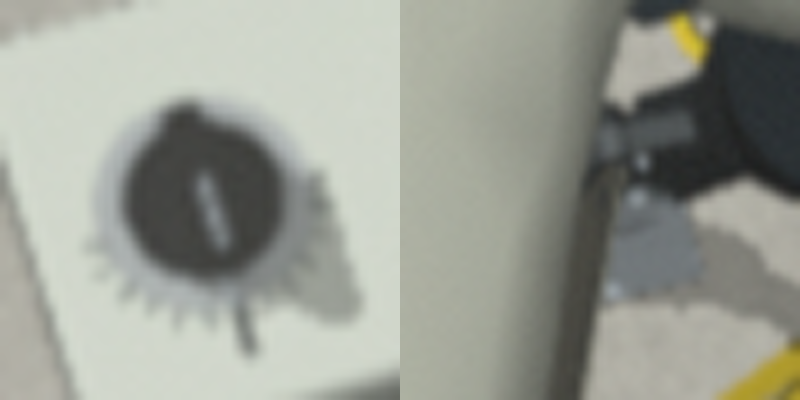

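The crop shows the pointer, (205,180) to (225,245), in line with the zero mark at (240,305) to (250,355). The measured pointer angle of 16.4° matches the mill's yaw of 16.5°, so the dial is done. Descending on the pliers.

```bash
python3 -m jog '[{"dx":0.05,"dy":0,"dz":2.4,"rx":0,"ry":0,"rz":0},{"dx":0,"dy":0,"dz":2.2,"rx":0,"ry":0,"rz":0},{"dx":0,"dy":0,"dz":2.2,"rx":0,"ry":0,"rz":0},{"dx":0,"dy":0,"dz":1.8,"rx":0,"ry":0,"rz":0},{"dx":0,"dy":0,"dz":1.3,"rx":0,"ry":0,"rz":0},{"dx":0,"dy":0,"dz":0,"rx":0,"ry":0,"rz":0},{"dx":0,"dy":0,"dz":0,"rx":0,"ry":0,"rz":0}]'
python3 -m jog '[{"dx":0,"dy":0,"dz":0,"rx":0,"ry":0,"rz":0},{"dx":0,"dy":0,"dz":0,"rx":0,"ry":0,"rz":0},{"dx":0,"dy":0,"dz":0,"rx":0,"ry":0,"rz":0},{"dx":0,"dy":0,"dz":0,"rx":0,"ry":0,"rz":0},{"dx":0,"dy":0,"dz":0,"rx":0,"ry":0,"rz":0},{"dx":0,"dy":0,"dz":0,"rx":0,"ry":0,"rz":0},{"dx":0,"dy":0,"dz":0,"rx":0,"ry":0,"rz":0}]' 5.9 40
python3 -c "
from h import *
togo([.447,-.2845,.114],12.5)"
```

```text
clock: 10.45
position: [0.4476, -0.2833, 0.1142]
tcp_rot: [0.994, 0.109, -0.001, -0.0]
contact_force: [-0.5, 0.0, 0.8]
grip_width: 1.002
gripper_force: 0.0
clock: 11.03
position: [0.4491, -0.2844, 0.1171]
tcp_rot: [0.994, 0.109, 0.002, 0.001]
contact_force: [-0.4, 3.0, 8.8]
grip_width: 0.693
gripper_force: 18.0
t 11.03 pos [ 0.4491 -0.2844  0.1171] psi 12.51 tilt [ 0.0049 -0.0018] F [-0.4  3.   8.8] g 5.89 18.0
togo cm [-0.2  -0.04  0.31] rz deg 0.01
```

```bash
python3 -m jog '[{"dx":0,"dy":0,"dz":-0.4,"rx":0,"ry":0,"rz":0},{"dx":0,"dy":0,"dz":-0.4,"rx":0,"ry":0,"rz":0},{"dx":0,"dy":0,"dz":-0.4,"rx":0,"ry":0,"rz":0},{"dx":0,"dy":0,"dz":-0.4,"rx":0,"ry":0,"rz":0},{"dx":0,"dy":0,"dz":0,"rx":0,"ry":0,"rz":0},{"dx":0,"dy":0,"dz":0,"rx":0,"ry":0,"rz":0}]'
python3 - <<'E'
from h import *
np.set_printoptions(precision=4,suppress=True)
s=cam('side');t=cam('top')
for q in('pliers_pivot','pliers_grip','pliers_tips'):
    for r in tip_of('side',q)[:4]: print(q,round(r['p'],2),np.round(r['xy'],1))
print(proj(s,[.447,-.2845,.091]),proj(s,[.447,-.2845,.106]))
cv2.imwrite('pics/grasp.png',cv2.resize(s['frame'][250:370,340:480],(560,480),interpolation=2)[:,:,::-1])
togo([.447,-.2845,.27],12.5)
E
```

```text
clock: 11.53
position: [0.4452, -0.2822, 0.1272]
tcp_rot: [0.994, 0.108, -0.003, -0.003]
contact_force: [1.1, 1.0, -22.6]
grip_width: 0.693
gripper_force: 20.1
pliers_pivot 0.77 [429.9 396.9]
pliers_pivot 0.73 [407.2 323.8]
pliers_pivot 0.59 [371.7 279.8]
pliers_grip 0.92 [407.4 311.5]
pliers_grip 0.71 [354.1 274.2]
pliers_grip 0.66 [459.4 381.7]
pliers_grip 0.58 [450.5 399.7]
pliers_tips 0.92 [403.6 347.5]
pliers_tips 0.91 [449.6 330.2]
pliers_tips 0.57 [384.  398.2]
pliers_tips 0.32 [379.4 221.4]
[408.457  325.5181] [409.5034 320.9339]
t 11.78 pos [ 0.4454 -0.2825  0.1274] psi 12.41 tilt [-0.0053  0.0042] F [  1.    1.4 -26.4] g 5.88 19.8
togo cm [  0.06   0.16 -14.26] rz deg -0.09
```

View pics/grasp.png

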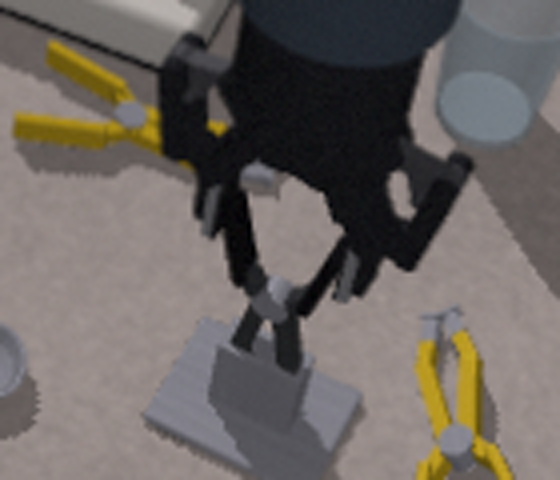

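The pull is at 26 N and the pliers haven't risen. The pads slid up the flared handles, which spreads the tips against the pocket. I'll release, go back down and grip looser.

```bash
python3 -m jog '[{"dx":0,"dy":0,"dz":0,"rx":0,"ry":0,"rz":0},{"dx":0,"dy":0,"dz":0,"rx":0,"ry":0,"rz":0},{"dx":0,"dy":0,"dz":0.6,"rx":0,"ry":0,"rz":0},{"dx":0,"dy":0,"dz":0.6,"rx":0,"ry":0,"rz":0},{"dx":0,"dy":0,"dz":0.6,"rx":0,"ry":0,"rz":0},{"dx":0,"dy":0,"dz":0,"rx":0,"ry":0,"rz":0},{"dx":0,"dy":0,"dz":0,"rx":0,"ry":0,"rz":0}]' 7.4 40
python3 -m jog '[{"dx":0,"dy":0,"dz":0,"rx":0,"ry":0,"rz":0},{"dx":0,"dy":0,"dz":0,"rx":0,"ry":0,"rz":0},{"dx":0,"dy":0,"dz":0,"rx":0,"ry":0,"rz":0},{"dx":0,"dy":0,"dz":0,"rx":0,"ry":0,"rz":0},{"dx":0,"dy":0,"dz":0,"rx":0,"ry":0,"rz":0}]' 6.1 40
python3 -c "
from h import *
togo([.447,-.2845,.114],12.5)"
```

```text
clock: 12.37
position: [0.4472, -0.2842, 0.1122]
tcp_rot: [0.994, 0.109, -0.0, 0.0]
contact_force: [0.5, 0.0, 0.7]
grip_width: 0.868
gripper_force: 0.0
clock: 12.78
position: [0.4481, -0.2847, 0.1135]
tcp_rot: [0.994, 0.109, 0.001, 0.001]
contact_force: [-0.6, 0.5, 5.6]
grip_width: 0.717
gripper_force: 9.9
t 12.78 pos [ 0.4481 -0.2847  0.1135] psi 12.5 tilt [ 0.002  -0.0016] F [-0.6  0.5  5.6] g 6.1 9.9
togo cm [-0.11 -0.04 -0.05] rz deg -0.0
```

Grip force is about 10 N, light as described. Lifting slowly first.

```bash
python3 -m jog '[{"dx":0,"dy":0,"dz":-0.4,"rx":0,"ry":0,"rz":0},{"dx":0,"dy":0,"dz":-0.5,"rx":0,"ry":0,"rz":0},{"dx":0,"dy":0,"dz":-0.6,"rx":0,"ry":0,"rz":0},{"dx":0,"dy":0,"dz":0,"rx":0,"ry":0,"rz":0},{"dx":0,"dy":0,"dz":0,"rx":0,"ry":0,"rz":0}]'
python3 - <<'E'
from h import *
s=cam('side')
for q in('pliers_pivot','pliers_grip'):
    for r in tip_of('side',q)[:4]: print(q,round(r['p'],2),np.round(r['xy'],1))
print(proj(s,[.447,-.2845,.091]),proj(s,[.447,-.2845,.106]))
togo([.447,-.2845,.27],12.5)
E
```

```text
clock: 13.2
position: [0.4477, -0.284, 0.1279]
tcp_rot: [0.994, 0.109, 0.0, 0.0]
contact_force: [-0.4, 0.5, -1.8]
grip_width: 0.718
gripper_force: 7.8
pliers_pivot 0.89 [429.5 398.6]
pliers_pivot 0.88 [370.9 279.1]
pliers_pivot 0.76 [405.6 322.3]
pliers_pivot 0.73 [453.6 362.8]
pliers_grip 0.82 [409.2 308.6]
pliers_grip 0.6 [354.3 273.9]
pliers_grip 0.59 [449.9 402.2]
pliers_grip 0.59 [457.3 383.5]
[408.45696113 325.51810601] [409.50340271 320.93387364]
t 13.35 pos [ 0.4474 -0.284   0.1274] psi 12.48 tilt [0.0003 0.    ] F [ 0.3  1.6 -0.8] g 6.11 7.9
togo cm [ -0.05   0.04 -14.26] rz deg -0.02
```

```bash
python3 -m jog '[{"dx":0,"dy":0,"dz":-0.7,"rx":0,"ry":0,"rz":0},{"dx":0,"dy":0,"dz":-1.2,"rx":0,"ry":0,"rz":0},{"dx":0,"dy":0,"dz":-1.7,"rx":0,"ry":0,"rz":0},{"dx":0,"dy":0,"dz":-1.9,"rx":0,"ry":0,"rz":0},{"dx":0,"dy":0,"dz":-1.9,"rx":0,"ry":0,"rz":0},{"dx":0,"dy":0,"dz":-1.9,"rx":0,"ry":0,"rz":0},{"dx":0,"dy":0,"dz":-1.9,"rx":0,"ry":0,"rz":0},{"dx":0,"dy":0,"dz":-1.6,"rx":0,"ry":0,"rz":0},{"dx":0,"dy":0,"dz":-1.0,"rx":0,"ry":0,"rz":0},{"dx":0,"dy":0,"dz":-0.5,"rx":0,"ry":0,"rz":0},{"dx":0,"dy":0,"dz":0,"rx":0,"ry":0,"rz":0}]'
python3 - <<'E'
from h import *
np.set_printoptions(precision=4,suppress=True)
s=cam('side');t=cam('top')
for n in('side','top'):
  for q in('pliers_pivot','pliers_tips'):
    for r in tip_of(n,q)[:5]: print(n,q,round(r['p'],2),np.round(r['xy'],1))
P=ctrl.observe()['position'];print([proj(c,P+[0,0,dz]) for c in(s,t) for dz in(-.026,-.108)])
togo([.4335,.242,.20],19)
E
```

```text
clock: 14.27
position: [0.4477, -0.2842, 0.2712]
tcp_rot: [0.994, 0.109, 0.001, 0.0]
contact_force: [0.1, -0.2, -1.8]
grip_width: 0.721
gripper_force: 7.7
side pliers_pivot 0.87 [454.1 362.3]
side pliers_pivot 0.85 [427.4 397.9]
side pliers_pivot 0.79 [371.4 279.7]
side pliers_pivot 0.75 [417.5 270.5]
side pliers_pivot 0.66 [377.  212.1]
side pliers_tips 0.74 [407.3 290.2]
side pliers_tips 0.7 [450.2 330.8]
side pliers_tips 0.65 [384.6 397.6]
side pliers_tips 0.62 [415.7 302.8]
side pliers_tips 0.52 [195.2 177.1]
top pliers_pivot 0.82 [474.2 281.8]
top pliers_pivot 0.52 [379.9 235.1]
top pliers_pivot 0.46 [476.  247.9]
top pliers_tips 0.79 [454.4 301. ]
top pliers_tips 0.44 [450.1 229.7]
top pliers_tips 0.36 [354.2 188.7]
[array([419.9756, 273.3228]), array([413.3205, 302.8661]), array([461.08  , 251.6088]), array([452.3496, 256.786 ])]
t 14.57 pos [ 0.447  -0.2839  0.2694] psi 12.47 tilt [-0.0017  0.0006] F [ 0.1 -0.6 -0.7] g 6.09 7.7
togo cm [ 10.05 -51.64   6.97] rz deg -6.53
```

```bash
python3 -m jog '[{"dx":0.2,"dy":-1.1,"dz":0,"rx":0,"ry":0,"rz":0},{"dx":0.4,"dy":-2.2,"dz":0,"rx":0,"ry":0,"rz":0},{"dx":0.54,"dy":-2.81,"dz":0,"rx":0,"ry":0,"rz":0},{"dx":0.54,"dy":-2.81,"dz":0,"rx":0,"ry":0,"rz":0},{"dx":0.54,"dy":-2.81,"dz":0,"rx":0,"ry":0,"rz":0},{"dx":0.54,"dy":-2.81,"dz":0,"rx":0,"ry":0,"rz":0},{"dx":0.54,"dy":-2.81,"dz":0,"rx":0,"ry":0,"rz":0},{"dx":0.54,"dy":-2.81,"dz":0,"rx":0,"ry":0,"rz":0},{"dx":0.54,"dy":-2.81,"dz":0,"rx":0,"ry":0,"rz":0},{"dx":0.54,"dy":-2.81,"dz":0,"rx":0,"ry":0,"rz":0},{"dx":0.54,"dy":-2.81,"dz":0,"rx":0,"ry":0,"rz":0},{"dx":0.54,"dy":-2.81,"dz":0,"rx":0,"ry":0,"rz":0},{"dx":0.54,"dy":-2.81,"dz":0,"rx":0,"ry":0,"rz":0},{"dx":0.54,"dy":-2.81,"dz":0,"rx":0,"ry":0,"rz":0},{"dx":0.54,"dy":-2.81,"dz":0,"rx":0,"ry":0,"rz":0},{"dx":0.54,"dy":-2.81,"dz":0,"rx":0,"ry":0,"rz":0},{"dx":0.54,"dy":-2.81,"dz":0,"rx":0,"ry":0,"rz":0},{"dx":0.54,"dy":-2.81,"dz":0,"rx":0,"ry":0,"rz":0},{"dx":0.4,"dy":-2.2,"dz":0,"rx":0,"ry":0,"rz":0},{"dx":0.2,"dy":-1.1,"dz":0,"rx":0,"ry":0,"rz":0}]'
python3 -m jog '[{"dx":0,"dy":0,"dz":1,"rx":0,"ry":0,"rz":-1.5},{"dx":0,"dy":0,"dz":2,"rx":0,"ry":0,"rz":-2},{"dx":0,"dy":0,"dz":2,"rx":0,"ry":0,"rz":-1.5},{"dx":0,"dy":0,"dz":2,"rx":0,"ry":0,"rz":-1.1},{"dx":0,"dy":0,"dz":1.5,"rx":0,"ry":0,"rz":0},{"dx":0,"dy":0,"dz":1,"rx":0,"ry":0,"rz":0},{"dx":0,"dy":0,"dz":0.4,"rx":0,"ry":0,"rz":0},{"dx":0,"dy":0,"dz":0,"rx":0,"ry":0,"rz":0}]'
python3 - <<'E'
from h import *
np.set_printoptions(precision=4,suppress=True)
s=cam('side');t=cam('top')
for n,c in(('side',s),('top',t)):
  for q,z in(('pliers_pivot',.14),('pliers_tips',.066),('clip_gap',.033),('clip_center',.032),('pliers_grip',.19)):
    for r in tip_of(n,q)[:5]:
      if np.linalg.norm(np.array(r['xy'])-proj(c,[.44,.25,.1]))<45: print(n,q,round(r['p'],2),np.round(r['xy'],1),onz(c,r['xy'],z))
togo([.4312,.2425,.1285],18.6)
cv2.imwrite('pics/clip1.png',np.hstack([cv2.resize(s['frame'][150:250,180:280],(400,400),interpolation=2),cv2.resize(t['frame'][215:295,205:285],(400,400),interpolation=2)])[:,:,::-1])
E
```

```text
clock: 16.23
position: [0.4312, 0.2431, 0.2696]
tcp_rot: [0.994, 0.11, -0.0, -0.0]
contact_force: [-0.1, -0.4, -0.6]
grip_width: 0.718
gripper_force: 7.7
clock: 16.9
position: [0.4317, 0.2402, 0.1708]
tcp_rot: [0.987, 0.161, -0.001, 0.0]
contact_force: [0.3, -0.5, -1.1]
grip_width: 0.718
gripper_force: 7.7
side pliers_pivot 0.69 [236.6 216. ] [0.3814 0.1315 0.14  ]
side pliers_tips 0.84 [228.7 206.9] [0.4314 0.2346 0.066 ]
side clip_gap 0.43 [228.7 217.9] [0.4265 0.2347 0.033 ]
side clip_center 0.51 [236.5 205.6] [0.4682 0.2562 0.032 ]
side pliers_grip 0.93 [217.3 164.1] [0.4275 0.2466 0.19  ]
top pliers_tips 0.38 [246.1 270.7] [0.432  0.2424 0.066 ]
top clip_gap 0.55 [238.6 266.5] [0.4478 0.2691 0.033 ]
top clip_gap 0.47 [247.9 274.7] [0.425  0.2433 0.033 ]
top clip_center 0.56 [244.3 257.3] [0.4731 0.2542 0.032 ]
top pliers_grip 0.59 [236.9 263.9] [0.4339 0.2422 0.19  ]
t 17.5 pos [0.4321 0.2406 0.1714] psi 18.57 tilt [0.0001 0.0001] F [-0.4  0.5 -1.2] g 6.08 7.7
togo cm [-0.03 -0.21  4.29] rz deg -0.03
```

View pics/clip1.png

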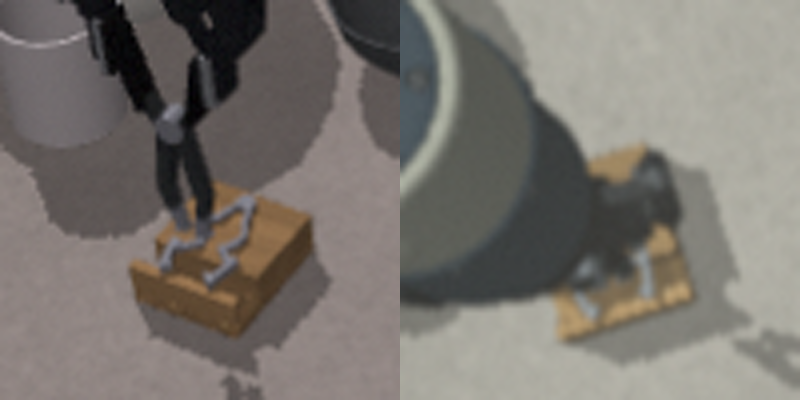

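```bash
python3 -m jog '[{"dx":0,"dy":-0.27,"dz":0.5,"rx":0,"ry":0,"rz":0},{"dx":0,"dy":0,"dz":0.8,"rx":0,"ry":0,"rz":0},{"dx":0,"dy":0,"dz":0.6,"rx":0,"ry":0,"rz":0},{"dx":0,"dy":0,"dz":0.3,"rx":0,"ry":0,"rz":0},{"dx":0,"dy":0,"dz":0,"rx":0,"ry":0,"rz":0}]'
python3 - <<'E'
from h import *
np.set_printoptions(precision=4,suppress=True)
s=cam('side')
for q in('pliers_pivot','pliers_tips','clip_gap','clip_center'):
    for r in tip_of('side',q)[:5]:
      if np.linalg.norm(np.array(r['xy'])-proj(s,[.44,.25,.1]))<45: print(q,round(r['p'],2),np.round(r['xy'],1),onz(s,r['xy'],.04))
P=ctrl.observe()['position'];R=Ro.from_quat(ctrl.observe()['tcp_rot']).as_matrix()
I=cv2.resize(s['frame'][190:240,205:265],(780,650),interpolation=2)
I=I[:600].copy()
for y in(-.0245,-.005,.005,.0245): # expected tip pins at z=.04
    u=proj(s,np.r_[(P+R@[0,y,0])[:2],.0455]);cv2.circle(I,tuple(int(v) for v in ((u-[205,190])+.5)*13),4,(255,0,0),-1)
c0=np.array([.4608,.2528]);a=-2.817;X=np.array([np.cos(a),np.sin(a)]);Y=np.array([-X[1],X[0]])
for x,y in((.031,.017),(.031,-.017),(.024,.013),(.024,-.013),(.038,.013),(.038,-.013),(-.03,0)):
    u=proj(s,[*(c0+x*X+y*Y),.034]);cv2.circle(I,tuple(int(v) for v in ((u-[205,190])+.5)*13),4,(0,255,0),-1)
cv2.imwrite('pics/clip2.png',I[:,:,::-1]);togo([.4312,.2425,.1285],18.6)
E
```

```text
clock: 17.92
position: [0.4306, 0.2427, 0.1479]
tcp_rot: [0.987, 0.161, -0.001, 0.001]
contact_force: [0.2, -0.6, -1.7]
grip_width: 0.716
gripper_force: 7.7
pliers_pivot 0.98 [223.2 188.3] [0.4807 0.3233 0.04  ]
pliers_tips 0.87 [227.5 214.1] [0.4288 0.2409 0.04  ]
clip_gap 0.19 [229.6 213.7] [0.4333 0.2384 0.04  ]
clip_center 0.56 [234.7 205.2] [0.4611 0.2531 0.04  ]
t 18.17 pos [0.4314 0.2433 0.1496] psi 18.57 tilt [0.0005 0.0004] F [-1.  -0.4 -0.9] g 6.09 7.7
togo cm [-0.05  0.07  2.11] rz deg -0.03
```

View pics/clip2.png

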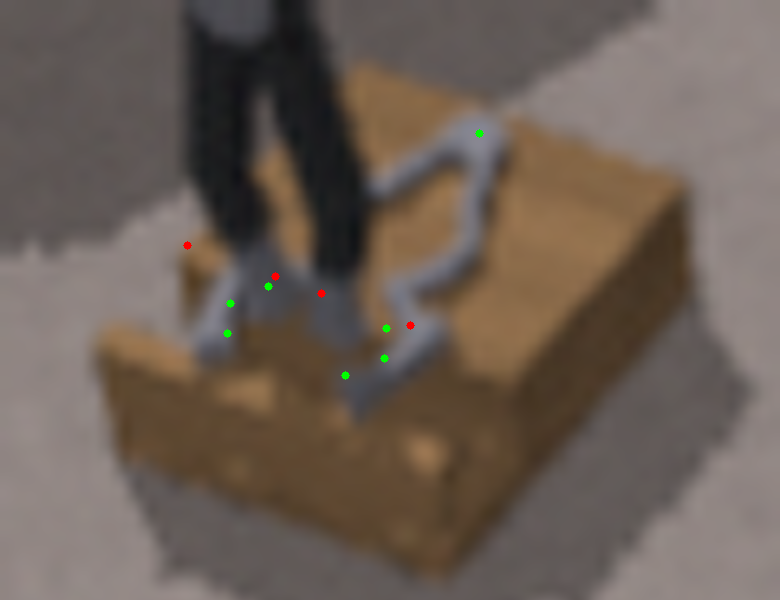

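The overlay shows the tips (feet at ≈(270,310) and (340,340)) above the gap between the lugs ((205,355) and (355,410)), centred within about 2 mm. I'll lower slowly and watch the force.

```bash
python3 -m jog '[{"dx":0.1,"dy":0,"dz":0.4,"rx":0,"ry":0,"rz":0},{"dx":0,"dy":0,"dz":0.4,"rx":0,"ry":0,"rz":0},{"dx":0,"dy":0,"dz":0.4,"rx":0,"ry":0,"rz":0},{"dx":0,"dy":0,"dz":0,"rx":0,"ry":0,"rz":0},{"dx":0,"dy":0,"dz":0,"rx":0,"ry":0,"rz":0}]'
python3 -m jog '[{"dx":0,"dy":0,"dz":0.3,"rx":0,"ry":0,"rz":0},{"dx":0,"dy":0,"dz":0.3,"rx":0,"ry":0,"rz":0},{"dx":0,"dy":0,"dz":0.3,"rx":0,"ry":0,"rz":0},{"dx":0,"dy":0,"dz":0,"rx":0,"ry":0,"rz":0},{"dx":0,"dy":0,"dz":0,"rx":0,"ry":0,"rz":0},{"dx":0,"dy":0,"dz":0,"rx":0,"ry":0,"rz":0}]'
python3 - <<'E'
from h import *
np.set_printoptions(precision=4,suppress=True)
s=cam('side')
for q in('pliers_pivot','pliers_tips','clip_gap','clip_center'):
    for r in tip_of('side',q)[:5]:
      if np.linalg.norm(np.array(r['xy'])-proj(s,[.44,.25,.1]))<45: print(q,round(r['p'],2),np.round(r['xy'],1),onz(s,r['xy'],.03))
I=cv2.resize(s['frame'][180:240,205:265],(600,600),interpolation=2)
cv2.imwrite('pics/clip3.png',I[:,:,::-1]);togo([.4312,.2425,.1285],18.6)
E
```

```text
clock: 18.58
position: [0.432, 0.2432, 0.1368]
tcp_rot: [0.987, 0.161, -0.0, 0.0]
contact_force: [0.8, -0.1, -1.4]
grip_width: 0.714
gripper_force: 7.7
clock: 19.08
position: [0.4322, 0.2435, 0.1284]
tcp_rot: [0.987, 0.161, 0.0, 0.0]
contact_force: [0.3, -0.1, -0.5]
grip_width: 0.715
gripper_force: 7.7
pliers_pivot 0.76 [222.7 193.9] [0.4726 0.3171 0.03  ]
pliers_tips 0.9 [231.1 220.5] [0.4266 0.2262 0.03  ]
clip_gap 0.44 [227.3 217.9] [0.4258 0.2399 0.03  ]
clip_center 0.7 [239.1 208.8] [0.4665 0.2444 0.03  ]
t 19.33 pos [0.4322 0.2435 0.1284] psi 18.58 tilt [0.0002 0.0002] F [-0.9  0.7 -1.1] g 6.09 7.7
togo cm [-0.13  0.06 -0.01] rz deg -0.02
```

No contact force, so the tips are down between the lugs. Squeezing in steps.

```bash
python3 -m jog '[{"dx":0,"dy":0,"dz":0,"rx":0,"ry":0,"rz":0},{"dx":0,"dy":0,"dz":0,"rx":0,"ry":0,"rz":0},{"dx":0,"dy":0,"dz":0,"rx":0,"ry":0,"rz":0},{"dx":0,"dy":0,"dz":0,"rx":0,"ry":0,"rz":0}]' 4.8 60
python3 -m jog '[{"dx":0,"dy":0,"dz":0,"rx":0,"ry":0,"rz":0},{"dx":0,"dy":0,"dz":0,"rx":0,"ry":0,"rz":0},{"dx":0,"dy":0,"dz":0,"rx":0,"ry":0,"rz":0},{"dx":0,"dy":0,"dz":0,"rx":0,"ry":0,"rz":0}]' 4.1 60
python3 -m jog '[{"dx":0,"dy":0,"dz":0,"rx":0,"ry":0,"rz":0},{"dx":0,"dy":0,"dz":0,"rx":0,"ry":0,"rz":0},{"dx":0,"dy":0,"dz":0,"rx":0,"ry":0,"rz":0},{"dx":0,"dy":0,"dz":0,"rx":0,"ry":0,"rz":0},{"dx":0,"dy":0,"dz":0,"rx":0,"ry":0,"rz":0},{"dx":0,"dy":0,"dz":0,"rx":0,"ry":0,"rz":0}]' 3.2 60
python3 - <<'E'
from h import *
np.set_printoptions(precision=4,suppress=True)
s=cam('side')
for q in('pliers_pivot','pliers_tips','clip_gap','clip_center','clip'):
    for r in tip_of('side',q)[:5]:
      if np.linalg.norm(np.array(r['xy'])-proj(s,[.44,.25,.1]))<45: print(q,round(r['p'],2),np.round(r['xy'],1),onz(s,r['xy'],.03))
save(s,'sq.png')
togo([.4312,.2425,.1285],18.6)
E
```

```text
clock: 19.67
position: [0.4331, 0.2435, 0.1294]
tcp_rot: [0.987, 0.162, 0.001, 0.0]
contact_force: [0.9, -0.7, 5.5]
grip_width: 0.568
gripper_force: 12.0
clock: 20.0
position: [0.433, 0.2447, 0.1295]
tcp_rot: [0.987, 0.161, 0.001, -0.001]
contact_force: [-0.4, 1.2, 5.0]
grip_width: 0.486
gripper_force: 13.8
clock: 20.5
position: [0.4332, 0.2446, 0.1294]
tcp_rot: [0.987, 0.162, 0.002, -0.001]
contact_force: [0.2, 2.0, 6.0]
grip_width: 0.382
gripper_force: 37.1
pliers_pivot 0.65 [227.  192.5] [0.4837 0.3135 0.03  ]
pliers_pivot 0.31 [231.3 220.7] [0.4265 0.2254 0.03  ]
pliers_tips 0.75 [231. 221.] [0.4254 0.2251 0.03  ]
clip_center 0.59 [235.8 209.2] [0.4599 0.2491 0.03  ]
clip 0.43 [236.1 207.5] [0.4643 0.2534 0.03  ]
t 20.8 pos [0.4332 0.2447 0.1294] psi 18.59 tilt [0.0028 0.0027] F [0.3 1.1 6.3] g 3.21 37.1
togo cm [-0.26  0.14  0.09] rz deg -0.01
```

```bash
python3 -m jog '[{"dx":0,"dy":0,"dz":-0.2,"rx":0,"ry":0,"rz":0},{"dx":0,"dy":0,"dz":-0.3,"rx":0,"ry":0,"rz":0},{"dx":0,"dy":0,"dz":-0.4,"rx":0,"ry":0,"rz":0},{"dx":0,"dy":0,"dz":-0.4,"rx":0,"ry":0,"rz":0},{"dx":0,"dy":0,"dz":0,"rx":0,"ry":0,"rz":0}]'
python3 -m jog '[{"dx":0,"dy":0,"dz":-0.5,"rx":0,"ry":0,"rz":0},{"dx":0,"dy":0,"dz":-0.7,"rx":0,"ry":0,"rz":0},{"dx":0,"dy":0,"dz":-0.9,"rx":0,"ry":0,"rz":0},{"dx":0,"dy":0,"dz":-0.9,"rx":0,"ry":0,"rz":0},{"dx":0,"dy":0,"dz":-0.7,"rx":0,"ry":0,"rz":0},{"dx":0,"dy":0,"dz":-0.4,"rx":0,"ry":0,"rz":0},{"dx":0,"dy":0,"dz":0,"rx":0,"ry":0,"rz":0},{"dx":0,"dy":0,"dz":0,"rx":0,"ry":0,"rz":0}]'
python3 - <<'E'
from h import *
np.set_printoptions(precision=4,suppress=True)
cs={n:cam(n) for n in('side','top')}
for n,c in cs.items():
  for q in('pliers_pivot','pliers_tips','clip_gap','clip_center','clip'):
    for r in tip_of(n,q)[:5]:
      if np.linalg.norm(np.array(r['xy'])-proj(c,[.44,.25,.1]))<45: print(n,q,round(r['p'],2),np.round(r['xy'],1),onz(c,r['xy'],.08))
  for r in outline_of(n,'clip')[:2]: print(n,r['p'],np.round(r['rect'],1))
  save(c,'lift_%s.png'%n)
  print('expect clip centre at z .08',proj(c,[.459,.2525,.08]),'on rest',proj(c,[.4608,.2528,.032]))
togo([.4312,.2425,.1285],18.6)
E
```

```text
clock: 21.22
position: [0.4324, 0.2435, 0.1419]
tcp_rot: [0.987, 0.161, 0.0, -0.0]
contact_force: [-0.5, 0.3, -1.7]
grip_width: 0.386
gripper_force: 37.1
clock: 21.88
position: [0.4321, 0.2435, 0.1824]
tcp_rot: [0.987, 0.161, 0.0, -0.0]
contact_force: [-0.4, -0.1, -2.0]
grip_width: 0.382
gripper_force: 37.1
side pliers_pivot 0.66 [221.7 179.9] [0.4725 0.3108 0.08  ]
side pliers_pivot 0.21 [227.8 202.2] [0.4319 0.2359 0.08  ]
side pliers_tips 0.9 [227.8 204.1] [0.4277 0.2307 0.08  ]
side clip_gap 0.61 [227.2 201.6] [0.4322 0.2386 0.08  ]
side clip_center 0.64 [233.2 191.6] [0.4647 0.2563 0.08  ]
side clip 0.44 [224.2 203.2] [0.4237 0.2392 0.08  ]
expect clip centre at z .08 [232.3487 193.4673] on rest [235.0505 207.7081]
top pliers_pivot 0.67 [242.  266.4] [0.4419 0.2508 0.08  ]
top pliers_tips 0.46 [246.7 273.2] [0.4237 0.2381 0.08  ]
top clip_gap 0.5 [245.9 272.5] [0.4256 0.2403 0.08  ]
top clip 0.35 [235.1 266.1] [0.443 0.269 0.08 ]
top 0.41 [218.6 177.8  47.4  43.4]
expect clip centre at z .08 [241.5087 259.9705] on rest [244.7298 261.7503]
t 22.58 pos [0.4322 0.2434 0.1823] psi 18.57 tilt [-0.     -0.0001] F [ 0.1 -0.4 -1.4] g 3.28 37.1
togo cm [-0.12  0.06  5.38] rz deg -0.03
```

The clip came up with the pliers: its centre moved from row 209 to 191.6, and the wrist reads about 1.7 N, which is the pliers plus the clip. I'm using my dial grasp to fix the mill in robot coordinates, which puts the shaft near (0.6365, -0.055). Moving over it now.

```bash
python3 -m jog '[{"dx":0,"dy":0,"dz":-0.5,"rx":0,"ry":0,"rz":0},{"dx":0,"dy":0,"dz":-1,"rx":0,"ry":0,"rz":0},{"dx":0,"dy":0,"dz":-1.3,"rx":0,"ry":0,"rz":0},{"dx":0,"dy":0,"dz":-1.3,"rx":0,"ry":0,"rz":0},{"dx":0,"dy":0,"dz":-1.2,"rx":0,"ry":0,"rz":0},{"dx":0,"dy":0,"dz":-0.7,"rx":0,"ry":0,"rz":0},{"dx":0,"dy":0,"dz":-0.3,"rx":0,"ry":0,"rz":0}]'
python3 -m jog '[{"dx":0.12,"dy":0.6,"dz":0,"rx":0,"ry":0,"rz":0},{"dx":0.24,"dy":1.2,"dz":0,"rx":0,"ry":0,"rz":0},{"dx":0.37,"dy":1.8,"dz":0,"rx":0,"ry":0,"rz":0},{"dx":0.41,"dy":1.98,"dz":0,"rx":0,"ry":0,"rz":0},{"dx":0.41,"dy":1.98,"dz":0,"rx":0,"ry":0,"rz":0},{"dx":0.41,"dy":1.98,"dz":0,"rx":0,"ry":0,"rz":0},{"dx":0.41,"dy":1.98,"dz":0,"rx":0,"ry":0,"rz":0},{"dx":0.41,"dy":1.98,"dz":0,"rx":0,"ry":0,"rz":0},{"dx":0.41,"dy":1.98,"dz":0,"rx":0,"ry":0,"rz":0},{"dx":0.41,"dy":1.98,"dz":0,"rx":0,"ry":0,"rz":0},{"dx":0.41,"dy":1.98,"dz":0,"rx":0,"ry":0,"rz":0},{"dx":0.41,"dy":1.98,"dz":0,"rx":0,"ry":0,"rz":0},{"dx":0.41,"dy":1.98,"dz":0,"rx":0,"ry":0,"rz":0},{"dx":0.41,"dy":1.98,"dz":0,"rx":0,"ry":0,"rz":0},{"dx":0.41,"dy":1.98,"dz":0,"rx":0,"ry":0,"rz":0},{"dx":0.41,"dy":1.98,"dz":0,"rx":0,"ry":0,"rz":0},{"dx":0.41,"dy":1.98,"dz":0,"rx":0,"ry":0,"rz":0},{"dx":0.37,"dy":1.8,"dz":0,"rx":0,"ry":0,"rz":0},{"dx":0.24,"dy":1.2,"dz":0,"rx":0,"ry":0,"rz":0},{"dx":0.12,"dy":0.6,"dz":0,"rx":0,"ry":0,"rz":0}]'
cat > look.py <<'E'
from h import *
np.set_printoptions(precision=4,suppress=True)
acc={}
for k in range(3):
  for n in('side','top'):
    c=cam(n)
    P=ctrl.observe()['position'];R=Ro.from_quat(ctrl.observe()['tcp_rot']).as_matrix()
    ex=dict(pliers_pivot=(P-[0,0,.02]),pliers_tips=P-[0,0,.105],clip_gap=P-[0,0,.098],clip_center=P+R@[.027,0,0]-[0,0,.098],shaft_top=np.array([.6365,-.055,.109]))
    for q,e in ex.items():
      L=[r for r in tip_of(n,q) if np.linalg.norm(np.array(r['xy'])-proj(c,e))<14]
      if L: acc.setdefault((q,n),[]).append(L[0]['xy'])
    acc[n]=c
  save(c,'look.png')
for q,e in ex.items():
  for n in('side','top'):
    if (q,n) in acc: print(q,n,'seen',np.mean(acc[q,n],0),'sd',np.std(acc[q,n],0),len(acc[q,n]),'exp',proj(acc[n],e))
  if (q,'side') in acc and (q,'top') in acc: print('   tri',tri(acc['side'],np.mean(acc[q,'side'],0),acc['top'],np.mean(acc[q,'top'],0)),'exp',e)
togo([.6109,-.0636,.245],18.6)
E
python3 look.py
```

```text
clock: 23.17
position: [0.4328, 0.2439, 0.2473]
tcp_rot: [0.987, 0.161, 0.001, -0.001]
contact_force: [-0.4, 0.2, -1.6]
grip_width: 0.384
gripper_force: 37.1
clock: 24.83
position: [0.6117, -0.0668, 0.244]
tcp_rot: [0.987, 0.16, -0.001, 0.0]
contact_force: [-0.2, 0.5, -1.5]
grip_width: 0.384
gripper_force: 37.2
pliers_pivot side seen [378.7333 183.4   ] sd [0.2494 0.7789] 3 exp [380.6509 177.1854]
pliers_pivot top seen [365.7    188.4333] sd [0.5888 1.1728] 3 exp [363.2939 186.5532]
   tri (array([ 0.6071, -0.0687,  0.2149]), np.float64(0.006924817447163779)) exp [ 0.6116 -0.0646  0.2253]
pliers_tips side seen [377.65 214.2 ] sd [0.55 2.1 ] 2 exp [377.207  207.5246]
pliers_tips top seen [361.9    198.2667] sd [0.7257 1.2284] 3 exp [361.2673 196.1084]
   tri (array([ 0.6111, -0.0676,  0.1225]), np.float64(0.0010061594858515092)) exp [ 0.6116 -0.0646  0.1403]
clip_gap side seen [376.0667 207.5   ] sd [0.6236 0.6164] 3 exp [377.4777 205.1479]
clip_gap top seen [363.9667 197.1667] sd [1.0499 1.4197] 3 exp [361.4237 195.3708]
   tri (array([ 0.6045, -0.0694,  0.149 ]), np.float64(0.004584127247517674)) exp [ 0.6116 -0.0646  0.1473]
clip_center side seen [382.0667 196.3   ] sd [0.9031 0.9201] 3 exp [381.9472 197.6367]
clip_center top seen [359.7667 184.2667] sd [4.7682 0.0471] 3 exp [357.8147 185.826 ]
   tri (array([ 0.6371, -0.059 ,  0.154 ]), np.float64(0.005304595756973707)) exp [ 0.6372 -0.056   0.1473]
shaft_top side seen [380.3333 212.0333] sd [0.2625 0.8055] 3 exp [379.8628 210.3254]
shaft_top top seen [354.5    190.2667] sd [0.8602 1.0656] 3 exp [356.7235 190.3066]
   tri (array([ 0.6418, -0.051 ,  0.0969]), np.float64(0.0038184520044778117)) exp [ 0.6365 -0.055   0.109 ]
t 26.63 pos [ 0.6116 -0.0646  0.2453] psi 18.57 tilt [0.0001 0.    ] F [ 0.6  0.4 -1.8] g 3.25 37.2
togo cm [-0.04 -0.12  0.03] rz deg -0.03
```

```bash
python3 -m jog '[{"dx":0,"dy":-0.1,"dz":0.4,"rx":0,"ry":0,"rz":0},{"dx":0,"dy":0,"dz":0.7,"rx":0,"ry":0,"rz":0},{"dx":0,"dy":0,"dz":0.8,"rx":0,"ry":0,"rz":0},{"dx":0,"dy":0,"dz":0.8,"rx":0,"ry":0,"rz":0},{"dx":0,"dy":0,"dz":0.5,"rx":0,"ry":0,"rz":0},{"dx":0,"dy":0,"dz":0.2,"rx":0,"ry":0,"rz":0},{"dx":0,"dy":0,"dz":0,"rx":0,"ry":0,"rz":0}]'
python3 -m jog '[{"dx":0,"dy":0,"dz":0.2,"rx":0,"ry":0,"rz":0},{"dx":0,"dy":0,"dz":0.2,"rx":0,"ry":0,"rz":0},{"dx":0,"dy":0,"dz":0.2,"rx":0,"ry":0,"rz":0},{"dx":0,"dy":0,"dz":0,"rx":0,"ry":0,"rz":0}]'
python3 look.py; python3 -c "
from h import *
print(ctrl.observe()['moment'])"
```

```text
clock: 27.22
position: [0.6109, -0.0637, 0.2103]
tcp_rot: [0.987, 0.161, -0.001, -0.0]
contact_force: [-0.4, -0.8, -2.5]
grip_width: 0.385
gripper_force: 37.2
clock: 27.55
position: [0.6112, -0.0636, 0.2049]
tcp_rot: [0.987, 0.161, -0.0, -0.0]
contact_force: [-0.3, 0.5, -1.2]
grip_width: 0.381
gripper_force: 37.2
pliers_pivot side seen [377.1  198.25] sd [0.8  0.45] 2 exp [378.5549 191.7475]
pliers_pivot top seen [365.0333 194.1333] sd [0.4922 1.0077] 3 exp [361.9361 191.346 ]
   tri (array([ 0.6044, -0.07  ,  0.1763]), np.float64(0.005558431899989274)) exp [ 0.6113 -0.0637  0.1853]
pliers_tips side seen [375.4    224.4667] sd [0.9933 0.9978] 3 exp [375.2923 220.5893]
pliers_tips top seen [358.9333 202.3667] sd [1.6938 1.9431] 3 exp [360.0615 200.2903]
   tri (array([ 0.611 , -0.0628,  0.0871]), np.float64(0.004535869126175045)) exp [ 0.6113 -0.0637  0.1003]
clip_gap side seen [373.2333 221.2667] sd [0.704  1.2284] 3 exp [375.549  218.3278]
clip_gap top seen [360.7333 202.1333] sd [1.1146 0.5437] 3 exp [360.2065 199.5984]
   tri (array([ 0.6045, -0.0644,  0.1038]), np.float64(0.0020634372269071276)) exp [ 0.6113 -0.0637  0.1073]
clip_center side seen [380.4    211.0333] sd [1.472  0.7587] 3 exp [379.9411 210.8033]
clip_center top seen [357.7333 193.2   ] sd [1.9482 6.6678] 3 exp [356.714  190.3331]
   tri (array([ 0.6292, -0.0589,  0.1135]), np.float64(0.0050408151850006395)) exp [ 0.6369 -0.0551  0.1073]
shaft_top side seen [378.6333 211.2333] sd [0.7364 0.3771] 3 exp [379.8628 210.3254]
shaft_top top seen [354.7333 190.3333] sd [0.5907 1.2472] 3 exp [356.7235 190.3066]
   tri (array([ 0.6388, -0.0502,  0.1014]), np.float64(0.00022957787650187034)) exp [ 0.6365 -0.055   0.109 ]
t 29.35 pos [ 0.6113 -0.0637  0.2053] psi 18.57 tilt [0. 0.] F [ 0.6 -0.1 -1.9] g 3.26 37.2
togo cm [-0.04 -0.02 -3.97] rz deg -0.03
[ 0.02544569 -0.01774575 -0.05157085]
```

No contact yet, with the ring starting over the taper. Continuing slowly.

```bash
python3 -m jog '[{"dx":0,"dy":0,"dz":0.2,"rx":0,"ry":0,"rz":0},{"dx":0,"dy":0,"dz":0.2,"rx":0,"ry":0,"rz":0},{"dx":0,"dy":0,"dz":0,"rx":0,"ry":0,"rz":0},{"dx":0,"dy":0,"dz":0,"rx":0,"ry":0,"rz":0}]'
python3 -m jog '[{"dx":0,"dy":0,"dz":0.2,"rx":0,"ry":0,"rz":0},{"dx":0,"dy":0,"dz":0.2,"rx":0,"ry":0,"rz":0},{"dx":0,"dy":0,"dz":0.2,"rx":0,"ry":0,"rz":0},{"dx":0,"dy":0,"dz":0,"rx":0,"ry":0,"rz":0},{"dx":0,"dy":0,"dz":0,"rx":0,"ry":0,"rz":0}]'
python3 -c "
from h import *
togo([.6109,-.0636,.1694],18.6);print(ctrl.observe()['moment'])"
```

```text
clock: 29.68
position: [0.6112, -0.0637, 0.201]
tcp_rot: [0.987, 0.161, -0.0, -0.0]
contact_force: [0.8, 0.6, -1.2]
grip_width: 0.383
gripper_force: 37.2
clock: 30.1
position: [0.6112, -0.0637, 0.1951]
tcp_rot: [0.987, 0.161, -0.0, -0.0]
contact_force: [0.7, 1.1, -1.6]
grip_width: 0.384
gripper_force: 37.2
t 30.1 pos [ 0.6112 -0.0637  0.1951] psi 18.57 tilt [-0.0005 -0.    ] F [ 0.7  1.1 -1.6] g 3.27 37.2
togo cm [-0.03 -0.02  2.57] rz deg -0.03
[-0.005195   -0.00321941 -0.01743712]
```

```bash
python3 -m jog '[{"dx":0,"dy":0,"dz":0.2,"rx":0,"ry":0,"rz":0},{"dx":0,"dy":0,"dz":0.2,"rx":0,"ry":0,"rz":0},{"dx":0,"dy":0,"dz":0.2,"rx":0,"ry":0,"rz":0},{"dx":0,"dy":0,"dz":0.2,"rx":0,"ry":0,"rz":0},{"dx":0,"dy":0,"dz":0.2,"rx":0,"ry":0,"rz":0},{"dx":0,"dy":0,"dz":0.2,"rx":0,"ry":0,"rz":0},{"dx":0,"dy":0,"dz":0,"rx":0,"ry":0,"rz":0},{"dx":0,"dy":0,"dz":0,"rx":0,"ry":0,"rz":0}]'
python3 look.py
```

```text
clock: 30.77
position: [0.6112, -0.0637, 0.1831]
tcp_rot: [0.987, 0.161, -0.0, 0.0]
contact_force: [-0.5, 0.2, -1.0]
grip_width: 0.385
gripper_force: 37.2
pliers_pivot side seen [376.7333 204.6667] sd [1.5173 0.8654] 3 exp [377.6756 199.4975]
pliers_pivot top seen [362.4667 194.3333] sd [3.8956 2.701 ] 3 exp [361.4223 193.7773]
   tri (array([ 0.6115, -0.0655,  0.1502]), np.float64(0.005045238649706663)) exp [ 0.6113 -0.0637  0.1633]
pliers_tips side seen [374.1    230.8333] sd [0.8981 0.9741] 3 exp [374.4952 227.5602]
pliers_tips top seen [359.6 204.2] sd [0.432  0.6532] 3 exp [359.6123 202.4148]
   tri (array([ 0.6091, -0.0644,  0.0698]), np.float64(0.0013037671199867325)) exp [ 0.6113 -0.0637  0.0783]
clip_gap side seen [372.8667 227.0667] sd [0.4989 0.3091] 3 exp [374.7456 225.3587]
clip_gap top seen [361.2333 202.8667] sd [1.8006 1.4614] 3 exp [359.7525 201.7459]
   tri (array([ 0.6059, -0.0659,  0.0862]), np.float64(0.005054805185067682)) exp [ 0.6113 -0.0637  0.0853]
clip_center side seen [379.7333 217.1   ] sd [0.7717 4.998 ] 3 exp [379.0936 217.8295]
clip_center top seen [354.6667 192.0667] sd [0.2867 0.7846] 3 exp [356.3205 192.6273]
   tri (array([ 0.6408, -0.0519,  0.0823]), np.float64(0.0034182608852863037)) exp [ 0.6369 -0.0551  0.0853]
shaft_top side seen [377.1667 211.4333] sd [0.5312 0.7587] 3 exp [379.8628 210.3254]
shaft_top top seen [358.7333 192.5667] sd [4.1612 1.1146] 3 exp [356.7235 190.3066]
   tri (array([ 0.6263, -0.0581,  0.1153]), np.float64(0.005078952896301304)) exp [ 0.6365 -0.055   0.109 ]
t 32.57 pos [ 0.6113 -0.0637  0.1833] psi 18.57 tilt [ 0. -0.] F [-0.5 -1.1 -1.2] g 3.27 37.2
togo cm [-0.04 -0.02 -6.17] rz deg -0.03
```

```bash
python3 -m jog '[{"dx":0,"dy":0,"dz":0.2,"rx":0,"ry":0,"rz":0},{"dx":0,"dy":0,"dz":0.2,"rx":0,"ry":0,"rz":0},{"dx":0,"dy":0,"dz":0.2,"rx":0,"ry":0,"rz":0},{"dx":0,"dy":0,"dz":0.2,"rx":0,"ry":0,"rz":0},{"dx":0,"dy":0,"dz":0.2,"rx":0,"ry":0,"rz":0},{"dx":0,"dy":0,"dz":0,"rx":0,"ry":0,"rz":0},{"dx":0,"dy":0,"dz":0,"rx":0,"ry":0,"rz":0}]'
python3 -m jog '[{"dx":0,"dy":0,"dz":0.2,"rx":0,"ry":0,"rz":0},{"dx":0,"dy":0,"dz":0.15,"rx":0,"ry":0,"rz":0},{"dx":0,"dy":0,"dz":0,"rx":0,"ry":0,"rz":0},{"dx":0,"dy":0,"dz":0,"rx":0,"ry":0,"rz":0},{"dx":0,"dy":0,"dz":0,"rx":0,"ry":0,"rz":0}]'
python3 look.py
```

```text
clock: 33.15
position: [0.6112, -0.0637, 0.1731]
tcp_rot: [0.987, 0.161, -0.0, 0.0]
contact_force: [-0.9, 0.5, -2.3]
grip_width: 0.385
gripper_force: 37.2
clock: 33.57
position: [0.6114, -0.0637, 0.1698]
tcp_rot: [0.987, 0.161, 0.0, 0.0]
contact_force: [0.3, 1.0, -1.9]
grip_width: 0.383
gripper_force: 37.2
pliers_pivot side seen [376.7333 208.5667] sd [2.0981 1.5434] 3 exp [377.1547 204.1722]
pliers_pivot top seen [360.1333 196.0333] sd [4.6205 1.7594] 3 exp [361.1271 195.2336]
   tri (array([ 0.6137, -0.0621,  0.1342]), np.float64(0.00017819279180264017)) exp [ 0.6113 -0.0637  0.1498]
pliers_tips side seen [374.9667 236.8   ] sd [0.4643 0.1414] 3 exp [374.0231 231.7694]
pliers_tips top seen [357.9    205.7333] sd [0.5657 0.776 ] 3 exp [359.3545 203.6898]
   tri (array([ 0.6132, -0.0628,  0.0452]), np.float64(0.006489763047935597)) exp [ 0.6113 -0.0637  0.0648]
clip_gap side seen [372.3    231.9667] sd [0.5354 0.411 ] 3 exp [374.2697 229.6037]
clip_gap top seen [360.4667 202.6667] sd [0.6236 1.4974] 3 exp [359.4918 203.0345]
   tri (array([ 0.6105, -0.0642,  0.0664]), np.float64(0.007960612767096557)) exp [ 0.6113 -0.0637  0.0718]
clip_center side seen [379.65 224.2 ] sd [0.45 0.3 ] 2 exp [378.5909 222.074 ]
clip_center top seen [357.3333 192.7   ] sd [0.6018 1.699 ] 3 exp [356.096  194.0043]
   tri (array([ 0.6412, -0.0578,  0.0644]), np.float64(0.0036212207539307252)) exp [ 0.6369 -0.0551  0.0718]
shaft_top side seen [377.9 212.5] sd [0.6683 1.9201] 3 exp [379.8628 210.3254]
shaft_top top seen [355.0333 189.6667] sd [1.2499 0.8994] 3 exp [356.7235 190.3066]
   tri (array([ 0.6403, -0.0499,  0.0969]), np.float64(0.003911907514275046)) exp [ 0.6365 -0.055   0.109 ]
t 35.37 pos [ 0.6113 -0.0637  0.1698] psi 18.57 tilt [-0. -0.] F [-0.2 -0.8 -1.4] g 3.22 37.2
togo cm [-0.04 -0.02 -7.52] rz deg -0.03
```

Free in the groove so far. I'll do a brief touch test downward to find the hub, since it fixes the clip's height exactly.

```bash
python3 -m jog '[{"dx":0,"dy":0,"dz":0.15,"rx":0,"ry":0,"rz":0},{"dx":0,"dy":0,"dz":0,"rx":0,"ry":0,"rz":0},{"dx":0,"dy":0,"dz":0,"rx":0,"ry":0,"rz":0},{"dx":0,"dy":0,"dz":0,"rx":0,"ry":0,"rz":0}]'
python3 -m jog '[{"dx":0,"dy":0,"dz":0.1,"rx":0,"ry":0,"rz":0},{"dx":0,"dy":0,"dz":0,"rx":0,"ry":0,"rz":0},{"dx":0,"dy":0,"dz":0,"rx":0,"ry":0,"rz":0},{"dx":0,"dy":0,"dz":0,"rx":0,"ry":0,"rz":0}]'
python3 -m jog '[{"dx":0,"dy":0,"dz":0.1,"rx":0,"ry":0,"rz":0},{"dx":0,"dy":0,"dz":0,"rx":0,"ry":0,"rz":0},{"dx":0,"dy":0,"dz":0,"rx":0,"ry":0,"rz":0},{"dx":0,"dy":0,"dz":0,"rx":0,"ry":0,"rz":0}]'
```

```text
clock: 35.7
position: [0.6113, -0.0637, 0.1682]
tcp_rot: [0.987, 0.161, -0.0, 0.0]
contact_force: [0.9, 0.8, -1.3]
grip_width: 0.387
gripper_force: 37.2
clock: 36.03
position: [0.6113, -0.0637, 0.1673]
tcp_rot: [0.987, 0.161, -0.0, 0.0]
contact_force: [-0.2, 0.2, -1.8]
grip_width: 0.383
gripper_force: 37.2
clock: 36.37
position: [0.6114, -0.0637, 0.1664]
tcp_rot: [0.987, 0.161, 0.0, 0.0]
contact_force: [0.4, -0.5, -0.9]
grip_width: 0.384
gripper_force: 37.2
```

```bash
python3 -m jog '[{"dx":0,"dy":0,"dz":0.1,"rx":0,"ry":0,"rz":0},{"dx":0,"dy":0,"dz":0,"rx":0,"ry":0,"rz":0},{"dx":0,"dy":0,"dz":0,"rx":0,"ry":0,"rz":0},{"dx":0,"dy":0,"dz":0,"rx":0,"ry":0,"rz":0}]'
python3 -m jog '[{"dx":0,"dy":0,"dz":0.1,"rx":0,"ry":0,"rz":0},{"dx":0,"dy":0,"dz":0,"rx":0,"ry":0,"rz":0},{"dx":0,"dy":0,"dz":0,"rx":0,"ry":0,"rz":0},{"dx":0,"dy":0,"dz":0,"rx":0,"ry":0,"rz":0}]'
```

```text
clock: 36.7
position: [0.6114, -0.0637, 0.1653]
tcp_rot: [0.987, 0.161, 0.0, 0.0]
contact_force: [-0.2, -0.1, -0.4]
grip_width: 0.384
gripper_force: 37.2
clock: 37.03
position: [0.6113, -0.0637, 0.1643]
tcp_rot: [0.987, 0.161, -0.0, 0.0]
contact_force: [0.8, -0.0, -0.3]
grip_width: 0.387
gripper_force: 37.2
```

Wrist force starts to ease from TCP z of about 0.166, which is where hub contact was predicted (0.1664). Raising back to the middle of the groove.

```bash
python3 -m jog '[{"dx":0,"dy":0,"dz":-0.2,"rx":0,"ry":0,"rz":0},{"dx":0,"dy":0,"dz":-0.15,"rx":0,"ry":0,"rz":0},{"dx":0,"dy":0,"dz":-0.12,"rx":0,"ry":0,"rz":0},{"dx":0,"dy":0,"dz":0,"rx":0,"ry":0,"rz":0},{"dx":0,"dy":0,"dz":0,"rx":0,"ry":0,"rz":0},{"dx":0,"dy":0,"dz":0,"rx":0,"ry":0,"rz":0}]'
python3 look.py | grep -A2 -E "clip|^t "
python3 - <<'E'
from h import *
F=[]
for i in range(6): cam('side');F.append(ctrl.observe()['contact_force'])
print(np.mean(F,0))
E
```

```text
clock: 37.53
position: [0.6113, -0.0636, 0.1689]
tcp_rot: [0.987, 0.161, -0.0, -0.0]
contact_force: [0.4, 1.3, -1.2]
grip_width: 0.38
gripper_force: 37.2
clip_gap side seen [373.7333 228.0667] sd [3.7277 5.822 ] 3 exp [374.2414 229.8654]
clip_gap top seen [362.2    204.0667] sd [1.6513 1.6111] 3 exp [359.4817 203.1175]
   tri (array([ 0.6033, -0.0691,  0.0867]), np.float64(0.002763470322025821)) exp [ 0.6113 -0.0637  0.071 ]
clip_center side seen [378.5667 221.0667] sd [1.7556 0.5907] 3 exp [378.5603 222.3362]
clip_center top seen [356.3  193.45] sd [0.6  1.05] 2 exp [356.0875 194.0929]
   tri (array([ 0.6371, -0.0552,  0.0751]), np.float64(0.0010571103263057777)) exp [ 0.6369 -0.0551  0.071 ]
shaft_top side seen [378.7667 212.    ] sd [1.3912 0.9933] 3 exp [379.8628 210.3254]
--
t 39.33 pos [ 0.6113 -0.0637  0.169 ] psi 18.57 tilt [-0. -0.] F [-0.2  1.  -1.3] g 3.25 37.2
togo cm [-0.04 -0.02 -7.6 ] rz deg -0.03
[-0.02964214  0.16455612 -1.77470458]
```

Clip centre is seen at (0.637, -0.055, 0.075), against 0.071 expected. The wrist carries 1.8 N, the weight of pliers plus clip, with no side load. Handing in.

```bash
python3 -c "
from plant import ctrl
print(ctrl.hand_in())"
```

```text
the job is handed in; nothing more can be done
None
```

I turned the dial to its zero mark and handed in with the pliers still squeezed, holding the spread clip around the shaft; by force readings and geometry it is level with the groove and carried by the pliers alone, though my last camera fix of its height was a few millimetres uncertain, and the three yellow look-alikes toppled early without me reaching for them.

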